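Restock the rail shelf behind the hob and fit its front rail

TASK

Put the rail shelf back in order after cleaning: slide the sugar jar home against the steel end bracket, then take every spice tin from the drying tray and stand them on the shelf in one straight row after the jar along the middle of the shelf, in any order, each butted flush against its neighbour so that no gaps are left. Only when the row is closed, fit the loose front rail: push its bare end through the brass eyelet so that it pokes out well past the other side, lay its capped end in the open notch of the other post, and let go. Leave the moka pot, cups, pot holder and mill where they are, and do not tip the jar over.

Things in the scene. Friction and masses are not known exactly. Their poses are not given: they have to be found in the camera images.
- shelf: low stainless rail shelf, fixed. Origin: on the worktop under it; x to its back, y along it, z up. Floor at z = 34 mm, x -102..102, y -190..215 mm. Thin back rail at x = 98, z = 80 mm. Two brass posts along the front at x = -85 mm: eyelet post at y = 170, notch post at y = -130 mm. Row goes along x = 10 mm or so, from the end bracket towards -y
- bracket (a point): on the flat face of the steel end bracket at the shelf's +y end, at floor height (shelf x = 10, y = 200 mm); the row starts against this face, whose normal is the shelf's -y. Face x = -55..95 mm in the shelf's frame, 55 mm high above the floor, bracket 12 mm thick
- eyelet (a point): centre of the eyelet's hole, 79 mm above the worktop: a round hole 17 mm across through an 8 mm thick, 36 mm square brass plate; the hole runs along the shelf's y. Axes as the shelf's
- notch (a point): centre of the floor of the notch in the notch post, 70.5 mm above the worktop: open at the top and along the shelf's y, 20 mm wide, side walls 20 mm high, post 10 mm thick along y. Axes as the shelf's
- rod: loose front rail: aluminium rod, 10 mm thick, 340 mm long along its own y, origin mid-length on its axis. +y end bare and rounded (for the eyelet); -y end has a 20 mm square black cap 12 mm long. Starts lying in two notches of a wooden rest (at its y = -100 and 100 mm, free between), axis 30 mm above the worktop, +y end roughly to the shelf's +y
- rod_tip (a point): point of the rod's bare end, 170 mm along its y from the origin
- rod_tail (a point): point on the rod's axis 130 mm along its -y from the origin; lies in or near the notch when the rod is home
- jar: square glass sugar jar with a clamped lever lid, 60 x 60 mm, 90 mm tall (sides straight and graspable up to 74 mm), 0.45 kg; origin at the centre of its underside. Stands on the shelf, short of the end bracket
- tray: fixed grey drying tray 280 (x) x 200 mm, rim 12 mm high, floor 4 mm above the worktop; origin at the centre of its underside
- moka: aluminium moka pot, 90 mm across, 170 mm tall, handle to its +y; a bystander, leave it alone. Origin at the centre of its underside
- cup1: terracotta espresso cup 64 mm across, 58 mm tall; a bystander. Origin at the centre of its underside
- cup2: second terracotta espresso cup, the same; a bystander
- potholder: red silicone pot holder disc 170 mm across, 8 mm thick; a bystander
- mill: wooden pepper mill 52 mm across, 118 mm tall; a bystander
- tin1: red square spice tin, 50 x 50 mm, 60 mm tall, 0.16 kg; origin at the centre of its underside, z up. Starts upright in the drying tray; may be absent
- tin2: yellow square spice tin, 50 x 50 mm, 60 mm tall, 0.16 kg; origin at the centre of its underside, z up. Starts upright in the drying tray; may be absent
- tin3: green square spice tin, 50 x 50 mm, 60 mm tall, 0.16 kg; origin at the centre of its underside, z up. Starts upright in the drying tray; may be absent
- tin4: blue square spice tin, 50 x 50 mm, 60 mm tall, 0.16 kg; origin at the centre of its underside, z up. Starts upright in the drying tray; may be absent
- tin5: white square spice tin, 50 x 50 mm, 60 mm tall, 0.16 kg; origin at the centre of its underside, z up. Starts upright in the drying tray; may be absent

How it is judged:
By the outcome, as a careful person would: the job done as asked, in the order asked, and still so for the second after the job is handed in, with the robot touching nothing.
Of tin1, tin2, tin3, tin4, tin5 only 3 to 5 are there at a start; the rules pass over those that are not, and their reading is None.
At some moment in a run one of tin1, tin2, tin3, tin4, tin5 may be knocked a few centimetres aside while the robot is not near it.
It also fails if it takes over 210 s, if anything falls off the work surface, if the arm or the gripper's body presses on something with over 40 N, if the wrist force passes 120 N, or if a joint passes its speed limit or range.

ROBOT

A 6-joint arm with a two-finger parallel gripper is mounted at the origin on the work surface. World frame = base frame: x ahead of the robot, y to its left, z up, the work surface at z = 0. Lengths are in m, angles in rad, forces in N, time in s.
With the tool pointing down it reaches from about 0.325 to 0.75 m from the base axis. Payload 7.6 kg.
Tool frame: the origin (TCP) lies at the very end of the fingers, on their centre line; the grasp point (between the pads) lies 19 mm behind it (env.grip_point_offset is the distance from the TCP to the grasp point, in m); z points along the fingers, y is the line along which they close (so a half turn about z gives the same grasp; the last joint's range is limited). The gripper opens to 85 mm and grips with 20 to 120 N. Pads are 22 mm wide; open, the fingers measure 114 mm over their backs; the gripper's body (76 mm by 85 mm) begins 54 mm behind the grasp point. The pads swing forward as they close: fully open they stand 13 mm farther back than shut.
Start: joints at [-1.193, 0.052, 1.401, -0, 1.689, -0.07], TCP at [0.227, -0.473, 0.231] pointing down, gripper open.
Joint ranges: [-2.9, 2.9], [-0.91, 2.17], [0.12, 2.37], [-1.06, 4.2], [0.26, 2.73], [-2.93, 2.93]. Speed limits (rad/s): [2.57, 2.57, 3.01, 3.14, 3.14, 3.14].

INTERFACE

Orientations are given as a rotation vector (axis times angle).
In Python, from cell import env gives the robot as it stands. The module is installed in compiled form; this text tells all that it offers.
- The arm moves only by the tool play_rows, never from a script. Its argument "rows" is a list of rows, each a list of 5 numbers: the shift along the tool's x, y, z in cm, then the turn about the tool's z in rad, then the opening, from -1 (shut) to 1 (fully open). A call has exactly 10 rows; each row is the pose to reach, as a shift and turn from the pose commanded when the call began, along the tool's axes at that moment; what a row does not reach only later rows make up. A row lasts 1/10 s, in which the tool goes at most 50 mm and 8.59 degrees, less where a joint would pass 70% of its speed; a pose out of reach is approached as far as the arm can. A call with a gripper value outside its range is refused whole. The fingers move at their own pace and stop on an object; "newtons" is the grip in N (left out, the last holds). Time passes only in rows, so rows that repeat a pose let the fingers close, or fill a call up. It gives the time, the measured TCP pose, the force, the opening and the grip force at its end, in the units of the state.
- env.observe(): the state, without advancing time (a new reading comes with each control period).
- env.snapshot(name): name is "scene" or "side" or "wrist"; returns a dict with "image" (420x560x3 uint8, red, green, blue), "z_map" (420x560 float32, m along the optical axis (not along the pixel's ray), 0 where there is no reading), "K" (3x3 intrinsics, pixels), "k1" (the pictures are not rectified: a ray, as slopes to the right and down, at radius r is drawn at 1 + k1 r^2 times it, then the intrinsics apply), "view" (4x4, takes a point from world to camera coordinates). Camera axes: x right, y down, z forward; pixel columns grow to the right and rows downward; lengths in m; the calibration is good to about 2 mm. A picture is of the moment at which its call begins.
- env.sign_off(): hands the job in; it is judged then, once.
The state is a dict: "time": time; "q": joint angles; "qd": joint speeds; "effort": joint torques, N m; "eef_pos": TCP position; "orientation": TCP orientation; "ft_force": force on the tool from outside, world axes, zero at the start; "wrist_torque": the same for the moment, N m; "grip_width": opening from 0.0 (shut) to 1.0 (fully open); "grip_force": force on a finger pad.
Only numpy, scipy, OpenCV 4.12 (cv2) and the standard library are available. Lean on these libraries where they do the work, as an engineer would, in place of code of your own. Each camera call takes 0.05 s, during which the arm holds its last target. There are 200 camera calls.

## Working session

There is one attempt and no reset: what is moved stays moved. The work goes in short steps, Python scripts to look and compute and a tool call to move; the robot and the scene stay as the last step left them, time stands still between calls to the robot, and variables do not carry over. Pictures are saved under pics/ and viewed, at most 14 in all, crops included, and the job is handed in when it is done.

Besides the shell and the picture viewer there is one more tool, called after "Call:" as name([rows], argument=value, ...), one row to a line, values as JSON. play_rows: Moves the arm, as the interface text tells. Its arguments: {"type":"object","properties":{"rows":{"type":"array","items":{"type":"array","items":{"type":"number"}}},"newtons":{"type":"number"}},"required":["rows"]}

```bash
mkdir -p pics; cat > h.py <<'E'
import numpy as np, cv2
from cell import env
from scipy.spatial.transform import Rotation as R
def snap(n):
    s=env.snapshot(n); np.savez('%s.npz'%n,**s); return s
def save(s,f): cv2.imwrite('pics/'+f,cv2.cvtColor(s['image'],cv2.COLOR_RGB2BGR))
def cloud(s):
    K,k1=s['K'],float(s['k1']); h,w=s['z_map'].shape
    u,v=np.meshgrid(np.arange(w),np.arange(h))
    p=np.stack([u,v],-1).reshape(-1,1,2).astype(np.float64)
    n=cv2.undistortPoints(p,K,np.array([k1,0,0,0.])).reshape(h,w,2)
    z=s['z_map'].astype(float); c=np.dstack([n[...,0]*z,n[...,1]*z,z,np.ones_like(z)])
    P=(c@np.linalg.inv(s['view']).T)[...,:3]; P[z<=0]=np.nan; return P
E
python3 - <<'E'
from h import *
ims=[]
for n in ['scene','side','wrist']:
    s=snap(n); save(s,n+'0.png'); print(n,np.linalg.inv(s['view'])[:3].round(3).tolist(), s['K'][0,0],s['k1'])
o=env.observe(); print(o)
E
```

```text
scene [[-0.764, 0.487, -0.422, 1.113], [0.645, 0.573, -0.506, 0.676], [-0.005, -0.659, -0.752, 0.987]] 433.8195832221983 -0.025895359128985485
side [[-0.966, -0.175, 0.189, 0.33], [-0.257, 0.6, -0.758, 1.104], [0.019, -0.781, -0.624, 0.909]] 405.3275592986431 -0.11385654631283872
wrist [[0.433, -0.868, -0.244, 0.289], [-0.901, -0.417, -0.117, -0.443], [-0.0, 0.271, -0.963, 0.373]] 371.170463579323 -0.09433584155528302
{'time': 0.15, 'q': array([-1.19331686e+00,  5.26882588e-02,  1.40148680e+00,  1.88702304e-05,
        1.68862126e+00, -7.02883174e-02]), 'qd': array([-1.75900932e-03, -1.04710240e-03, -4.12374139e-03, -8.17421115e-04,
       -9.11705642e-05, -1.36352124e-03]), 'effort': array([ 6.90567977e-04, -3.81950891e+01, -3.60423410e+01, -1.87368180e-06,
        4.64929806e-03,  2.53530300e-05]), 'eef_pos': array([ 0.22724655, -0.47301276,  0.23067028]), 'orientation': array([-3.06202301e+00, -6.97229553e-01,  2.60074199e-04]), 'ft_force': array([ 0.33168875, -0.46671226,  0.59673226]), 'wrist_torque': array([ 0.00759637,  0.02630942, -0.02091224]), 'grip_force': 0.0, 'grip_width': 0.9970693665069236}
```

View pics/scene0.png

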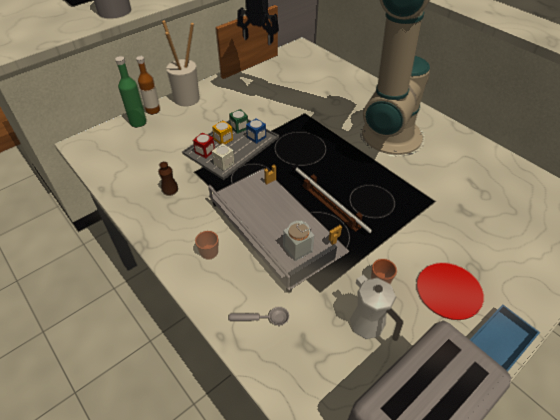

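View pics/side0.png

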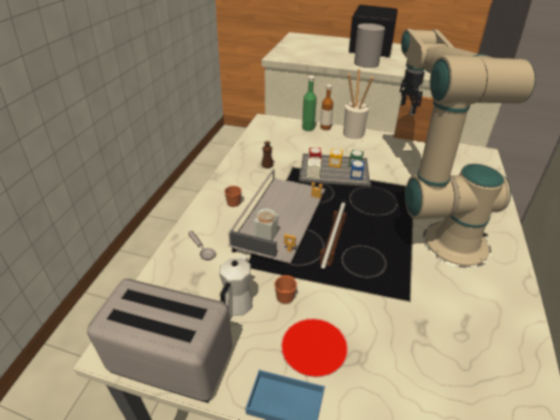

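The scene shows all five tins in the tray: red (204,145), yellow (222,132), green (238,120), blue (257,130) and white (223,157). The jar is at (298,238), the eyelet post at (335,235), the notch post at (270,175), and the rod runs from (297,170) to (370,231). The side view agrees. Next I'll build a top-down height map for measuring.

```bash
cat >> h.py <<'E'
def ortho(ss,x0,x1,y0,y1,res):
    """top-down image from npz dicts: rows -> x decreasing, cols -> y decreasing"""
    H,W=int((x1-x0)/res),int((y1-y0)/res); im=np.zeros((H,W,3),np.uint8); zz=np.full((H,W),-1.)
    for s in ss:
        P=cloud(s).reshape(-1,3); C=s['image'].reshape(-1,3)
        ok=np.isfinite(P[:,0])&(P[:,2]<.3); P,C=P[ok],C[ok]
        r=((x1-P[:,0])/res).astype(int); c=((y1-P[:,1])/res).astype(int)
        ok=(r>=0)&(r<H)&(c>=0)&(c<W); 
        for i in np.argsort(P[:,2]):
            if ok[i] and P[i,2]>zz[r[i],c[i]]: zz[r[i],c[i]]=P[i,2]; im[r[i],c[i]]=C[i]
    return im,zz
E
python3 - <<'E'
from h import *
ss=[dict(np.load(n+'.npz')) for n in ['scene','side']]
im,zz=ortho(ss,.15,.95,-.6,.5,.002)
cv2.imwrite('pics/top0.png',cv2.cvtColor(im,cv2.COLOR_RGB2BGR))
P=cloud(ss[0]); I=ss[0]['image'].astype(int); hsv=cv2.cvtColor(ss[0]['image'],cv2.COLOR_RGB2HSV)
for n,(u,v) in dict(red=(204,141),yel=(222,128),grn=(238,116),blu=(257,125),wht=(223,152),jar=(298,228),eye=(335,232),notch=(270,172),floor=(250,205),floor2=(290,200),tray=(240,145),rod1=(300,172),rod2=(366,228),rodm=(333,200),mill=(166,165),cup1=(207,240),cup2=(383,268),moka=(377,287)).items():
    print(n,hsv[v,u],np.nanmedian(P[v-1:v+2,u-1:u+2].reshape(-1,3),0).round(3))
Q=P.reshape(-1,3)
m=(abs(Q[:,2]-.034)<.005)&(Q[:,0]>.3)&(Q[:,0]<.8)&(Q[:,1]>-.35)&(Q[:,1]<.3)
print(cv2.minAreaRect(Q[m,:2].astype(np.float32)),m.sum())
E
```

```text
red [ 22  34 171] [ 0.571 -0.338  0.063]
yel [ 21  28 174] [ 0.485 -0.356  0.064]
grn [ 18  39 184] [ 0.402 -0.373  0.064]
blu [ 20  42 184] [ 0.384 -0.291  0.064]
wht [ 19  38 180] [ 0.554 -0.251  0.064]
jar [ 14  51 130] [0.617 0.175 0.122]
eye [ 18 189 105] [0.532 0.228 0.09 ]
notch [ 18 194 179] [ 0.503 -0.076  0.069]
floor [ 14  45 130] [ 0.614 -0.034  0.032]
floor2 [ 16  44 127] [0.51  0.027 0.033]
tray [19 39 91] [ 0.452 -0.305  0.001]
rod1 [ 20  40 173] [ 0.406 -0.046  0.033]
rod2 [ 21  38 160] [0.418 0.246 0.033]
rodm [ 21  37 165] [0.413 0.11  0.032]
mill [ 10 198  63] [ 0.746 -0.268  0.109]
cup1 [ 11 129 117] [ 0.782 -0.016  0.025]
cup2 [ 10 167  98] [0.481 0.365 0.022]
moka [16 64 68] [0.625 0.436 0.17 ]
((0.5866893529891968, -0.04485797882080078), (0.6233394742012024, 0.4195663332939148), 86.0200424194336) 6163
```

View pics/top0.png

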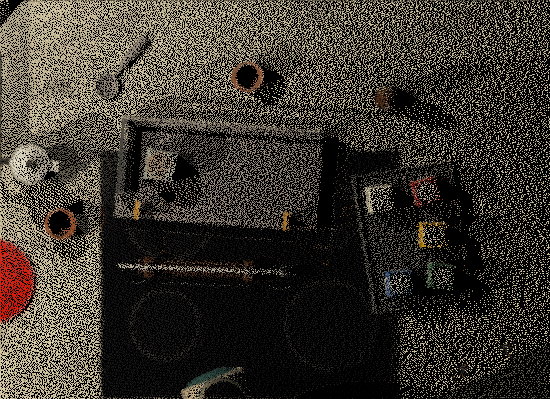

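The top view shows the shelf yawed by about -5°, with all objects clear of each other. I'll go to a wrist view over the shelf, and one over the tray on the way.

```bash
cat >> h.py <<'E'
def yawof(o=None):
    o=o or env.observe(); x=R.from_rotvec(o['orientation']).as_matrix()[:,0]; return np.degrees(np.arctan2(x[1],x[0]))
def to(p,yaw,frm=None):
    """shift in cm in tool axes + turn to reach world TCP p (m), yaw (deg); frm=(pos,yaw) or now. assumes tool down"""
    o=env.observe(); a=np.array(o['eef_pos']) if frm is None else np.array(frm[0]); y0=yawof(o) if frm is None else frm[1]
    c,s=np.cos(np.radians(y0)),np.sin(np.radians(y0)); d=np.array(p)-a
    t=-((yaw-y0+180)%360-180)
    return np.round([100*(c*d[0]+s*d[1]),100*(s*d[0]-c*d[1]),-100*d[2],np.radians(t)],3).tolist()
E
python3 - <<'E'
from h import *
print(yawof(), to([.53,-.3,.32],-5), to([.62,.04,.32],-5,([.53,-.3,.32],-5)))
E
```

```text
25.655327342307647 [34.781, -2.488, -8.933, 0.535] [6.002, -34.655, -0.0, 0.0]
```

Call:
play_rows([
  [5,0,-4,0.1,1],
  [10,-1,-8.9,0.2,1],
  [15,-1,-8.9,0.3,1],
  [20,-2,-8.9,0.4,1],
  [25,-2,-8.9,0.5,1],
  [30,-2,-8.9,0.535,1],
  [34.8,-2.5,-8.9,0.535,1],
  [34.8,-2.5,-8.9,0.535,1],
  [34.8,-2.5,-8.9,0.535,1],
  [34.8,-2.5,-8.9,0.535,1],
])

```text
time: 1.15
eef_pos: [0.5304, -0.2998, 0.3196]
orientation: [-3.138, 0.135, 0.002]
ft_force: [-0.4, 0.1, 1.0]
grip_width: 1.003
grip_force: 0.0
```

```bash
python3 - <<'E'
from h import *
s=snap('wrist'); save(s,'wtray.png'); np.savez('wtray.npz',**s); o=env.observe(); print(o['time'],o['eef_pos'],yawof(o),to([.62,.04,.32],-5))
E
```

```text
1.2 [ 0.52982378 -0.30033263  0.32003709] -5.0109533219038385 [6.01, -34.691, 0.004, -0.0]
```

View pics/wtray.png

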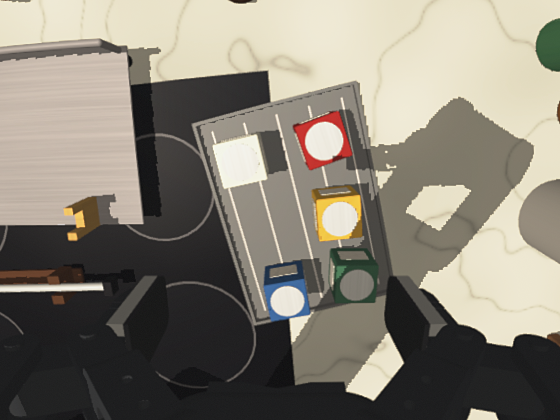

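The wrist view shows the white (240,160), red (323,140), yellow (339,215), green (354,275) and blue (287,293) tins, plus the notch post at (85,215). Next is the shelf view.

Call:
play_rows([
  [1,-5,0,0,1],
  [2,-10,0,0,1],
  [3,-15,0,0,1],
  [4,-20,0,0,1],
  [5,-25,0,0,1],
  [6,-30,0,0,1],
  [6,-34.7,0,0,1],
  [6,-34.7,0,0,1],
  [6,-34.7,0,0,1],
  [6,-34.7,0,0,1],
])

```text
time: 2.2
eef_pos: [0.62, 0.0387, 0.3206]
orientation: [3.138, -0.14, 0.001]
ft_force: [-0.6, 0.4, 0.9]
grip_width: 1.001
grip_force: 0.0
```

```bash
python3 - <<'E'
from h import *
s=snap('wrist'); save(s,'wshelf.png'); np.savez('wshelf.npz',**s)
s=dict(np.load('wtray.npz')); P=cloud(s); h,w=P.shape[:2]
# tins from height mask near seeds
for n,(u,v) in dict(white=(240,160),red=(323,140),yel=(339,215),grn=(354,284),blu=(287,300)).items():
    c=P[v,u]; m=(np.linalg.norm(P[...,:2]-c[:2],axis=2)<.045)&(abs(P[...,2]-.064)<.006)
    r=cv2.minAreaRect(P[m][:,:2].astype(np.float32)); print(n,m.sum(),np.round(r[0],4),np.round(r[1],4),round(r[2],1),np.median(P[m][:,2]).round(4))
E
```

```text
white 2131 [ 0.5516 -0.2622] [0.0495 0.0507] 8.0 0.0645
red 2196 [ 0.5664 -0.3534] [0.0505 0.0496] 15.8 0.0647
yel 1910 [ 0.4796 -0.3662] [0.0507 0.0494] 1.3 0.0645
grn 1674 [ 0.3964 -0.3831] [0.0509 0.051 ] 85.2 0.0646
blu 1570 [ 0.3834 -0.3001] [0.0501 0.05  ] 5.2 0.0645
```

View pics/wshelf.png

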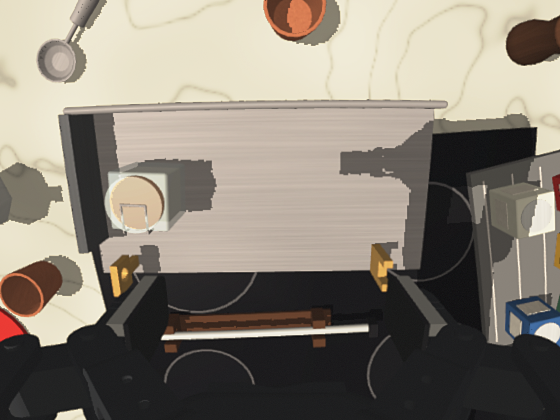

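The shelf is viewed straight on: jar (140,200), bracket top (75,180), eyelet post (122,272), notch post (381,265), and rod from (160,336) to (380,327) with its black cap on the right. Now I'll fit the poses.

```bash
python3 - <<'E'
from h import *
s=dict(np.load('wshelf.npz')); P=cloud(s); hsv=cv2.cvtColor(s['image'],cv2.COLOR_RGB2HSV).astype(int)
v,u=np.mgrid[:420,:560]
def box(a,b,c,d): return (u>=a)&(u<=b)&(v>=c)&(v<=d)
def rect(m,n):
    q=P[m][:,:2].astype(np.float32); r=cv2.minAreaRect(q); print(n,m.sum(),np.round(r[0],4),np.round(r[1],4),round(r[2],2),np.median(P[m][:,2]).round(4)); return q
fl=box(95,450,100,275)&(abs(P[...,2]-.034)<.003); rect(fl,'floor')
m=cv2.morphologyEx(fl.astype(np.uint8),cv2.MORPH_OPEN,np.ones((5,5)))>0; rect(m,'floor opened')
br=box(50,115,105,255)&(abs(P[...,2]-.089)<.004); q=rect(br,'bracket top')
rail=box(60,450,95,118)&(P[...,2]>.07)&(P[...,2]<.095); q=rect(rail,'rail')
l=cv2.fitLine(q,cv2.DIST_HUBER,0,.01,.01).ravel(); print('rail dir yaw',np.degrees(np.arctan2(-l[0]*np.sign(l[1]),abs(l[1]))), l[2:])
brass=(hsv[...,0]>12)&(hsv[...,0]<28)&(hsv[...,1]>150)&(P[...,2]>.05)
e=brass&box(105,145,245,300); q=rect(e,'eyelet'); print(P[e].min(0),P[e].max(0))
e=brass&box(365,400,240,295); q=rect(e,'notch'); print(P[e].min(0),P[e].max(0))
j=box(100,190,165,240)&(P[...,2]>.095)&(P[...,2]<.14); 
rect(j,'jar all'); print(np.percentile(P[j][:,2],[5,25,50,75,95]))
for zz in (.105,.108,.112,.122): rect(box(100,190,165,240)&(abs(P[...,2]-zz)<.003),'jar z%.3f'%zz)
rd=box(155,385,318,345)&(P[...,2]>.025)&(P[...,2]<.06); 
rr=rd&(P[...,2]>.031)&(hsv[...,1]<60); q=rect(rr,'rod'); l=cv2.fitLine(q,cv2.DIST_HUBER,0,.01,.01).ravel(); print(l, P[rr].min(0),P[rr].max(0))
for side in ['scene']:
    t=dict(np.load(side+'.npz')); Q=cloud(t); h2=cv2.cvtColor(t['image'],cv2.COLOR_RGB2HSV).astype(int)
    mm=(Q[...,2]>.028)&(Q[...,2]<.05)&(Q[...,0]>.38)&(Q[...,0]<.45)&(Q[...,1]>-.12)&(Q[...,1]<.3)
    print('scene rod',Q[mm].min(0),Q[mm].max(0)); 
    for y in np.arange(-.1,.28,.02):
        k=mm&(abs(Q[...,1]-y)<.01); 
        if k.sum(): print(round(y,2),k.sum(),np.median(Q[k],0).round(4),Q[k][:,2].max().round(3))
E
```

```text
floor 46867 [0.5979 0.0614] [0.4047 0.1987] 85.4 0.0341
floor opened 46610 [0.5978 0.0615] [0.4052 0.1977] 85.59 0.0341
bracket top 1719 [0.6447 0.2489] [0.0555 0.1634] 68.11 0.0888
rail 3184 [0.6995 0.0551] [0.3922 0.0117] 86.26 0.0835
rail dir yaw -4.1902494 [0.69952124 0.05758067]
eyelet 220 [0.5804 0.1698] [0.0263 0.1802] 42.52 0.0966
[0.51203419 0.09453984 0.05056092] [0.63166439 0.23084375 0.34695872]
notch 293 [ 0.5589 -0.0472] [0.1483 0.0247] 26.42 0.0712
[ 0.4884028  -0.07873658  0.05018302] [ 0.61993545 -0.00347112  0.33455323]
jar all 3885 [0.6175 0.1762] [0.0602 0.0603] 82.08 0.1225
[0.1032188  0.11045351 0.12249274 0.12326819 0.12412739]
jar z0.105 193 [0.6179 0.1758] [0.0594 0.0591] 81.89 0.1061
jar z0.108 863 [0.618  0.1762] [0.0602 0.0592] 81.95 0.1095
jar z0.112 683 [0.6178 0.1765] [0.0593 0.059 ] 82.63 0.11
jar z0.122 2591 [0.6165 0.1767] [0.0566 0.0577] 83.42 0.123
rod 1471 [0.4122 0.068 ] [0.289  0.0246] 85.59 0.0342
[0.03840213 0.9992624  0.41017362 0.05663151] [ 0.39388804 -0.07667335  0.03100016] [0.43478972 0.21284924 0.04214835]
scene rod [ 0.38516763 -0.07597158  0.02803283] [0.43588509 0.26335997 0.0416766 ]
-0.08 13 [ 0.4044 -0.0721  0.0363] 0.041
-0.06 24 [ 0.4053 -0.0638  0.0332] 0.042
-0.04 15 [ 0.4082 -0.0399  0.0332] 0.037
-0.02 15 [ 0.4069 -0.0193  0.0323] 0.039
0.0 58 [0.4067 0.0032 0.0355] 0.041
0.02 19 [0.4097 0.0174 0.0319] 0.039
0.04 12 [0.4087 0.0376 0.0317] 0.034
0.06 18 [0.4101 0.0585 0.0316] 0.036
0.08 19 [0.4115 0.0821 0.032 ] 0.036
0.1 18 [0.4121 0.1007 0.0324] 0.035
0.12 18 [0.4131 0.1196 0.0323] 0.038
0.14 19 [0.4136 0.1403 0.0316] 0.037
0.16 15 [0.4125 0.1605 0.0332] 0.035
0.18 18 [0.4149 0.1806 0.0321] 0.038
0.2 73 [0.4161 0.2031 0.0355] 0.041
0.22 25 [0.4161 0.2151 0.0319] 0.041
0.24 22 [0.4172 0.2405 0.0323] 0.037
0.26 13 [0.4191 0.2563 0.0327] 0.036
```

```bash
cat >> h.py <<'E'
SO=np.array([.6002,.0487]); SY=-4.4
def sh(P):  # world -> shelf
    c,s=np.cos(np.radians(SY)),np.sin(np.radians(SY)); d=np.asarray(P)[...,:2]-SO
    return np.stack([c*d[...,0]+s*d[...,1],-s*d[...,0]+c*d[...,1]],-1)
def wo(p):  # shelf -> world xy
    c,s=np.cos(np.radians(SY)),np.sin(np.radians(SY)); return np.array([SO[0]+c*p[0]-s*p[1],SO[1]+s*p[0]+c*p[1]])
E
python3 - <<'E'
from h import *
for f in ['wshelf','scene','side']:
    s=dict(np.load(f+'.npz')); P=cloud(s); hsv=cv2.cvtColor(s['image'],cv2.COLOR_RGB2HSV).astype(int); S=sh(P)*1000; Z=P[...,2]*1000
    def st(n,m):
        q=S[m]; print(f,n,m.sum(), np.percentile(q,[2,50,98],axis=0).round(1).tolist() if m.sum() else '', np.percentile(Z[m],[2,50,98]).round(1) if m.sum() else '')
    brass=(hsv[...,0]>10)&(hsv[...,0]<30)&(hsv[...,1]>130)
    st('eye',brass&(abs(S[...,0]+85)<30)&(abs(S[...,1]-170)<25)&(Z>50)&(Z<110))
    st('notch',brass&(abs(S[...,0]+85)<30)&(abs(S[...,1]+130)<25)&(Z>50)&(Z<110))
    for a in (-40,0,40,80): st('br%d'%a,(abs(S[...,0]-a)<12)&(abs(S[...,1]-205)<20)&(abs(Z-88)<3))
    for a in (-150,-50,50,150): st('rail%d'%a,(abs(S[...,1]-a)<12)&(abs(S[...,0]-98)<12)&(abs(Z-82)<5))
    for a in (-170,-80,0,80): st('front%d'%a,(abs(S[...,1]-a)<12)&(abs(S[...,0]+98)<12)&(abs(Z-34)<2))
E
```

```text
wshelf eye 693 [[-100.8, 165.7], [-83.0, 167.0], [-66.2, 174.3]] [52.9 86.8 98.1]
wshelf notch 526 [[-101.3, -133.4], [-81.7, -126.1], [-66.1, -124.2]] [51.2 71.3 91.6]
wshelf br-40 245 [[-51.0, 199.3], [-39.7, 204.7], [-28.7, 211.6]] [85.2 88.9 90.5]
wshelf br0 262 [[-11.5, 200.3], [-0.2, 205.6], [11.3, 212.2]] [85.3 88.8 90.4]
wshelf br40 280 [[28.4, 199.9], [40.1, 205.5], [51.4, 212.2]] [85.5 88.8 90.7]
wshelf br80 297 [[68.7, 200.2], [80.2, 205.3], [91.7, 212.2]] [85.5 88.9 90.4]
wshelf rail-150 200 [[94.5, -161.6], [98.5, -150.1], [102.5, -138.7]] [80.6 83.6 85.1]
wshelf rail-50 193 [[95.3, -61.6], [98.3, -49.9], [102.1, -38.8]] [81.2 83.5 85.3]
wshelf rail50 185 [[94.8, 38.4], [98.5, 50.1], [102.2, 61.2]] [80.3 83.4 85.2]
wshelf rail150 188 [[94.4, 138.4], [98.2, 148.9], [102.4, 161.5]] [80.3 83.3 85.2]
wshelf front-170 199 [[-100.7, -181.4], [-93.3, -169.9], [-86.2, -158.8]] [32.4 34.3 35.6]
wshelf front-80 221 [[-101.2, -91.2], [-93.8, -79.7], [-86.2, -68.2]] [32.6 34.1 35.6]
wshelf front0 231 [[-101.4, -11.9], [-93.8, -0.6], [-86.2, 11.8]] [32.6 34.  35.5]
wshelf front80 217
[... 1614 characters left out ...]
.8, 201.6], [78.8, 208.8], [89.3, 214.5]] [86.9 88.8 90.8]
side rail-150 4 [[101.4, -159.4], [102.1, -154.2], [104.8, -141.9]] [80.5 85.2 86.6]
side rail-50 9 [[97.8, -60.8], [100.1, -48.7], [104.5, -39.9]] [78.8 84.8 86. ]
side rail50 9 [[97.1, 38.6], [100.2, 49.2], [103.8, 59.1]] [81.7 85.1 86.8]
side rail150 9 [[97.8, 142.9], [99.1, 152.1], [101.0, 160.2]] [81.6 83.2 86.6]
side front-170 4 [[-94.1, -179.1], [-92.8, -174.7], [-90.3, -167.8]] [32.9 34.  35.1]
side front-80 7 [[-98.0, -88.2], [-94.6, -78.6], [-86.3, -68.5]] [33.3 34.9 35.5]
side front0 7 [[-98.4, -8.4], [-94.0, 3.4], [-92.2, 8.7]] [33.2 35.4 36. ]
side front80 12 [[-98.3, 70.0], [-92.8, 77.9], [-86.8, 91.1]] [32.7 35.1 35.6]
```

```bash
python3 - <<'E'
from h import *
print(sh([.6178,.1763]), to([.6178,.1763,.20],82), 'end', wo([.010,.170]), 'delta cm in tool at yaw82', to([*wo([.010,.1705]),.065],85.6,([.6178,.1763,.065],82)))
E
```

```text
[0.00775878 0.12857419] [-1.46, -13.714, 12.06, -1.521] end [0.62321276 0.21743178] delta cm in tool at yaw82 [4.198, -0.04, -0.0, -0.063]
```

Call:
play_rows([
  [0,-3,1,-0.14,1],
  [0,-6,3,-0.28,1],
  [0,-9,5,-0.42,1],
  [-1,-12,7,-0.56,1],
  [-1.4,-13.7,9,-0.7,1],
  [-1.4,-13.7,11,-0.84,1],
  [-1.4,-13.7,12,-0.98,1],
  [-1.4,-13.7,12,-1.12,1],
  [-1.4,-13.7,12,-1.26,1],
  [-1.4,-13.7,12,-1.4,1],
])

```text
time: 3.25
eef_pos: [0.6186, 0.1761, 0.2004]
orientation: [2.486, 1.921, 0.0]
ft_force: [-0.4, 0.7, 0.1]
grip_width: 1.001
grip_force: 0.0
```

```bash
python3 - <<'E'
from h import *
o=env.observe(); print(o['eef_pos'],yawof(o),to([.6178,.1763,.065],82))
E
```

```text
[0.61855077 0.17608044 0.20042224] 75.39344075835493 [0.002, -0.078, 13.542, -0.115]
```

Call:
play_rows([
  [0,-0.1,3,-0.115,1],
  [0,-0.1,7,-0.115,1],
  [0,-0.1,11,-0.115,1],
  [0,-0.1,13.5,-0.115,1],
  [0,-0.1,13.5,-0.115,1],
  [0,-0.1,13.5,-0.115,-1],
  [0,-0.1,13.5,-0.115,-1],
  [0,-0.1,13.5,-0.115,-1],
  [0,-0.1,13.5,-0.115,-1],
  [0,-0.1,13.5,-0.115,-1],
], newtons=40)

```text
time: 4.25
eef_pos: [0.6187, 0.1782, 0.0684]
orientation: [2.373, 2.055, 0.006]
ft_force: [-0.4, -2.6, 6.2]
grip_width: 0.698
grip_force: 46.2
```

```bash
python3 - <<'E'
from h import *
o=env.observe(); print(o['eef_pos'],yawof(o),o['grip_width'],o['grip_force'],to([*wo([.010,.170]),.065],85.6))
E
```

```text
[0.61872724 0.17819134 0.06836687] 81.78406577574734 0.6975479189265279 46.23320996761322 [3.948, -0.117, 0.337, -0.067]
```

Call:
play_rows([
  [0.6,0,0,-0.02,-1],
  [1.2,0,0,-0.04,-1],
  [1.8,0,0,-0.06,-1],
  [2.4,-0.1,0,-0.065,-1],
  [3,-0.1,0,-0.065,-1],
  [3.6,-0.1,0,-0.065,-1],
  [4,-0.1,0,-0.065,-1],
  [4.3,-0.1,0,-0.065,-1],
  [4.6,-0.1,0,-0.065,-1],
  [4.6,-0.1,0,-0.065,-1],
])

```text
time: 5.25
eef_pos: [0.624, 0.2191, 0.0685]
orientation: [2.305, 2.125, -0.006]
ft_force: [-8.3, -23.5, 12.6]
grip_width: 0.697
grip_force: 47.3
```

```bash
python3 - <<'E'
from h import *
o=env.observe(); print(o['eef_pos'],yawof(o),sh(o['eef_pos']),o['ft_force'],o['grip_force'])
E
```

```text
[0.62399011 0.21914566 0.06848126] 85.33724014139685 [0.01064357 0.17176846] [ -8.26620426 -23.48711984  12.57844871] 47.333791851997375
```

Call:
play_rows([
  [-0.2,0,0,0,-1],
  [-0.3,0,0,0,1],
  [-0.3,0,0,0,1],
  [-0.3,0,0,0,1],
  [-0.3,0,0,0,1],
  [-0.3,0,-3,0,1],
  [-0.3,0,-7,0,1],
  [-0.3,0,-11,0,1],
  [-0.3,0,-15,0,1],
  [-0.3,0,-19,0,1],
])

```text
time: 6.25
eef_pos: [0.6222, 0.2214, 0.2569]
orientation: [2.306, 2.134, 0.0]
ft_force: [1.2, 0.4, -0.1]
grip_width: 0.999
grip_force: 0.0
```

```bash
cat >> h.py <<'E'
def tops(s,zlo,zhi,box=None,area=700):
    """connected blobs of cloud points with z in range; box=(x0,x1,y0,y1) world"""
    P=cloud(s); m=(P[...,2]>zlo)&(P[...,2]<zhi)
    if box: m&=(P[...,0]>box[0])&(P[...,0]<box[1])&(P[...,1]>box[2])&(P[...,1]<box[3])
    m=cv2.morphologyEx(m.astype(np.uint8),cv2.MORPH_OPEN,np.ones((3,3)))
    n,l,st,_=cv2.connectedComponentsWithStats(m)
    for i in range(1,n):
        if st[i,4]<area: continue
        k=l==i; r=cv2.minAreaRect(P[k][:,:2].astype(np.float32))
        print('blob',st[i,4],'c',np.round(r[0],4),'shelf',(sh(np.array(r[0]))*1000).round(1),'size',np.round(np.array(r[1])*1000,1),'ang',round((r[2]+45)%90-45,1),'rgb',np.median(s['image'][k],0).astype(int))
E
python3 - <<'E'
from h import *
o=env.observe(); print(o['eef_pos'],yawof(o),to([.50,-.36,.26],85.6))
s=snap('wrist'); tops(s,.100,.113,area=100); tops(s,.115,.13,area=100); tops(s,.085,.093,area=100); save(s,'w_jar.png')
E
```

```text
[0.62220825 0.22137886 0.25691615] 85.56288307365108 [-58.909, -7.686, -0.308, -0.001]
blob 990 c [0.6253 0.2382] shelf [ 10.5 190.8] size [22.9 60.6] ang -8.1 rgb [187 186 172]
blob 147 c [0.6465 0.1954] shelf [ 34.9 149.9] size [16.6 10.9] ang -11.3 rgb [185 184 171]
blob 136 c [0.5982 0.1974] shelf [-13.4 148.1] size [13.  11.9] ang -2.6 rgb [207 204 189]
blob 4112 c [0.623  0.2179] shelf [  9.7 170.4] size [56.2 57.5] ang -6.2 rgb [194 169 140]
blob 2687 c [0.6364 0.253 ] shelf [ 20.5 206.5] size [ 13.2 150.1] ang -4.4 rgb [99 96 92]
```

Call:
play_rows([
  [-5,-1,0,0,0.7],
  [-10,-2,0,0,0.7],
  [-15,-3,0,0,0.7],
  [-20,-4,0,0,0.7],
  [-25,-5,0,0,0.7],
  [-30,-6,0,0,0.7],
  [-35,-6,0,0,0.7],
  [-40,-6,0,0,0.7],
  [-45,-6,0,0,0.7],
  [-49,-6,0,0,0.7],
])

```text
time: 7.3
eef_pos: [0.5241, -0.2648, 0.2552]
orientation: [2.306, 2.133, 0.0]
ft_force: [0.8, -0.4, -0.0]
grip_width: 0.851
grip_force: 0.0
```

```bash
python3 - <<'E'
from h import *
o=env.observe(); print(o['eef_pos'],yawof(o))
s=snap('wrist'); tops(s,.058,.07)
print(to([.5516,-.2622,.028],98), to([.5516,-.2622,.15],98))
E
```

```text
[ 0.52408596 -0.26475724  0.25519364] 85.52851654423674
blob 2882 c [ 0.5517 -0.2616] shelf [ -24.5 -313.1] size [49.3 50.5] ang 8.0 rgb [239 235 224]
blob 2579 c [ 0.3831 -0.2996] shelf [-189.7 -364. ] size [51.  50.8] ang 5.4 rgb [100 113 160]
blob 2403 c [ 0.566  -0.3528] shelf [  -3.3 -403. ] size [50.2 50.9] ang 15.5 rgb [192 113 105]
blob 2325 c [ 0.4796 -0.3659] shelf [ -88.4 -422.6] size [50.6 51. ] ang 0.7 rgb [132 123  79]
[1.096, 2.82, 22.637, -0.223] [1.096, 2.82, 10.437, -0.223]
```

Call:
play_rows([
  [1.1,2.8,5,-0.12,0.7],
  [1.1,2.8,10,-0.223,0.7],
  [1.1,2.8,15,-0.223,0.7],
  [1.1,2.8,20,-0.223,0.7],
  [1.1,2.8,22.7,-0.223,0.7],
  [1.1,2.8,22.7,-0.223,0.7],
  [1.1,2.8,22.7,-0.223,-1],
  [1.1,2.8,22.7,-0.223,-1],
  [1.1,2.8,22.7,-0.223,-1],
  [1.1,2.8,22.7,-0.223,-1],
])

```text
time: 8.35
eef_pos: [0.5549, -0.2548, 0.0314]
orientation: [2.051, 2.373, 0.002]
ft_force: [0.7, 0.1, 7.3]
grip_width: 0.578
grip_force: 43.4
```

```bash
python3 - <<'E'
from h import *
o=env.observe(); print(o['eef_pos'],yawof(o),o['grip_width'],o['grip_force'],o['ft_force'])
tgt=wo([.010,.115-.008])
print('tgt',tgt)
a=[.5516,-.2617,.028]
print('up', to([.5516,-.2617,.20],98,(a,98)),'over',to([*tgt,.20],85.6,(a,98)))
print('final rel to over', to([*tgt,.060],85.6,([*tgt,.2],85.6)))
E
```

```text
[ 0.55489609 -0.25477057  0.03138446] 98.31077399653478 0.5775062205096838 43.35896551609039 [0.71336554 0.1428512  7.30251929]
tgt [0.61837946 0.15461745]
up [0.0, 0.0, -17.2, 0.0] over [40.297, 12.407, -17.2, 0.216]
final rel to over [0.0, 0.0, 14.0, -0.0]
```

Call:
play_rows([
  [0,0,-5,0,-1],
  [0,0,-10,0,-1],
  [0,0,-15,0,-1],
  [4.5,1.4,-17,0.1,-1],
  [9,2.8,-17,0.216,-1],
  [13.5,4.2,-17,0.216,-1],
  [18,5.6,-17,0.216,-1],
  [22.5,7,-17,0.216,-1],
  [27,8.4,-17,0.216,-1],
  [31.5,9.8,-17,0.216,-1],
], newtons=60)

```text
time: 9.35
eef_pos: [0.6048, 0.0738, 0.1992]
orientation: [2.298, 2.141, 0.002]
ft_force: [0.5, 0.0, -1.6]
grip_width: 0.574
grip_force: 64.1
```

```bash
python3 - <<'E'
from h import *
c=([.5532,-.2538,.028],98.1)
def fwd(p,y,r):
    a=np.radians(y); X=np.array([np.cos(a),np.sin(a),0]);Y=np.array([np.sin(a),-np.cos(a),0])
    return np.array(p)+(r[0]*X+r[1]*Y+np.array([0,0,-r[2]]))/100, y-np.degrees(r[3])
p,y=fwd(*c,[31.5,9.8,-17,.216]); o=env.observe(); print(p,y,o['eef_pos'],yawof(o),o['grip_width'])
print(to([*wo([.010,.1134]),.17],85.6,(p,y)))
E
```

```text
[0.60583843 0.07186577 0.198     ] 85.72411162517422 [0.60479992 0.07382625 0.19921602] 85.93081592698701 0.5735128337834952
[8.986, 0.635, 2.8, 0.002]
```

Call:
play_rows([
  [4,0.3,0,0,-1],
  [7,0.6,1,0,-1],
  [9,0.6,3,0,-1],
  [9,0.6,6,0,-1],
  [9,0.6,8,0,-1],
  [9,0.6,8,0,-1],
  [9,0.6,8,0,-1],
  [9,0.6,8,0,-1],
  [9,0.6,8,0,-1],
  [9,0.6,8,0,-1],
])

```text
time: 10.35
eef_pos: [0.6176, 0.1612, 0.1196]
orientation: [2.298, 2.14, 0.003]
ft_force: [-1.1, -0.2, -1.7]
grip_width: 0.58
grip_force: 64.0
```

```bash
python3 - <<'E'
from h import *
o=env.observe(); print(o['eef_pos'],yawof(o),sh(o['eef_pos']),o['ft_force'],to([*wo([.010,.1134]),.0605],85.6)); s=snap('wrist'); save(s,'w1.png'); tops(s,.115,.165,area=300); tops(s,.115,.128,area=300)
E
```

```text
[0.61764202 0.16118244 0.11957829] 85.9209045635103 [0.00876107 0.11348906] [-1.1492762  -0.19190915 -1.68314404] [-0.01, 0.124, 5.908, 0.006]
blob 17832 c [0.6222 0.2178] shelf [  9.  170.3] size [55.5 57.8] ang -3.0 rgb [170 149 125]
blob 23615 c [0.617  0.1581] shelf [  8.4 110.4] size [45.  77.2] ang -4.1 rgb [145 136 119]
blob 17832 c [0.6222 0.2178] shelf [  9.  170.3] size [55.5 57.8] ang -3.0 rgb [170 149 125]
blob 1227 c [0.6183 0.1793] shelf [  8.  131.6] size [ 2.4 48.6] ang -4.1 rgb [145 136 119]
```

View pics/w1.png

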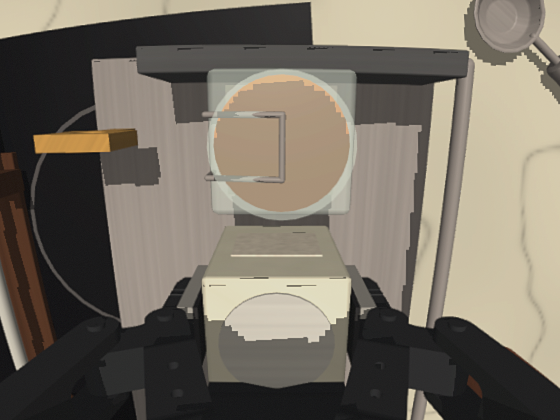

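The picture shows the white tin held at (280,310), square to the jar at (282,140), with about an 8 mm gap. I'll lower it and push it home.

Call:
play_rows([
  [0,0.1,3,0,-1],
  [0,0.1,5,0,-1],
  [0,0.1,5.9,0,-1],
  [0.3,0.1,5.9,0,-1],
  [0.6,0.1,5.9,0,-1],
  [0.8,0.1,5.9,0,-1],
  [1,0.1,5.9,0,-1],
  [1.2,0.1,5.9,0,-1],
  [1.3,0.1,5.9,0,-1],
  [1.3,0.1,5.9,0,-1],
])

```text
time: 11.4
eef_pos: [0.6199, 0.1704, 0.0611]
orientation: [2.298, 2.135, -0.005]
ft_force: [-5.9, -16.3, 9.8]
grip_width: 0.578
grip_force: 66.4
```

```bash
python3 - <<'E'
from h import *
o=env.observe(); print(o['eef_pos'],yawof(o),sh(o['eef_pos']),o['ft_force'],o['grip_width'])
E
```

```text
[0.61985083 0.17037528 0.06111439] 85.78965037724274 [0.01025811 0.12282426] [ -5.94145223 -16.27413129   9.79696605] 0.5777916597307773
```

Call:
play_rows([
  [1,0,0,0,-1],
  [-0.3,0,0,0,0.7],
  [-0.3,0,0,0,0.7],
  [-0.3,0,0,0,0.7],
  [-0.3,0,-4,0,0.7],
  [-0.3,0,-9,0,0.7],
  [-0.3,0,-14,0,0.7],
  [-5,-0.5,-17,0,0.7],
  [-10,-1,-18,0,0.7],
  [-15,-1.5,-18,0,0.7],
])

```text
time: 12.4
eef_pos: [0.5951, 0.0326, 0.2421]
orientation: [2.293, 2.142, 0.007]
ft_force: [1.7, -1.4, 0.5]
grip_width: 0.852
grip_force: 0.0
```

```bash
cat >> h.py <<'E'
import json
def fwd(c,r):
    p,y=c; a=np.radians(y); X=np.array([np.cos(a),np.sin(a),0]);Y=np.array([np.sin(a),-np.cos(a),0])
    return (np.array(p)+(r[0]*X+r[1]*Y+np.array([0,0,-r[2]]))/100).tolist(), y-np.degrees(r[3])
def load(*rs):
    """advance stored commanded pose by the last rows of finished calls"""
    c=json.load(open('cmd.json'))
    for r in rs: c=fwd(c,r)
    json.dump(c,open('cmd.json','w')); o=env.observe(); print('cmd',np.round(c[0],4),round(c[1],2),'meas',np.round(o['eef_pos'],4),round(yawof(o),2)); return c
E
python3 - <<'E'
from h import *
c=([.5532,-.2538,.028],98.1)
for r in ([31.5,9.8,-17,.216],[9,.6,8,0],[1.3,.1,5.9,0]): c=fwd(c,r)
json.dump(c,open('cmd.json','w'))
c=load([-15,-1.5,-18,0]); print(to([.566,-.353,.25],105.5,c), to([.52,-.28,.25],100,c))
E
```

```text
cmd [0.5944 0.0256 0.239 ] 85.72 meas [0.5951 0.0326 0.2421] 86.1
[-37.965, -0.005, -1.1, -0.345] [-31.029, -5.136, -1.1, -0.249]
```

```bash
python3 - <<'E'
from h import *
s=snap('wrist'); save(s,'w2.png'); tops(s,.088,.1,area=300); tops(s,.118,.128,area=300)
E
```

```text
blob 4308 c [0.6188 0.1601] shelf [ 10.  112.5] size [44.5 50. ] ang -4.1 rgb [243 244 237]
```

Call:
play_rows([
  [-5,0,-1,-0.1,0.7],
  [-10,0,-1,-0.2,0.7],
  [-15,0,-1,-0.3,0.7],
  [-20,0,-1,-0.345,0.7],
  [-25,0,-1,-0.345,0.7],
  [-30,0,-1,-0.345,0.7],
  [-34,0,-1,-0.345,0.7],
  [-38,0,-1,-0.345,0.7],
  [-38,0,-1,-0.345,0.7],
  [-38,0,-1,-0.345,0.7],
])

```text
time: 13.45
eef_pos: [0.5681, -0.3465, 0.2485]
orientation: [-1.897, -2.503, -0.001]
ft_force: [0.5, 0.3, 0.8]
grip_width: 0.849
grip_force: 0.0
```

```bash
python3 - <<'E'
from h import *
c=load([-38,0,-1,-.345])
s=snap('wrist'); tops(s,.058,.07)
E
```

```text
cmd [ 0.566  -0.3533  0.249 ] 105.49 meas [ 0.5681 -0.3465  0.2485] 105.68
blob 3301 c [ 0.3832 -0.2997] shelf [-189.6 -364. ] size [51.3 50.5] ang 5.7 rgb [144 148 156]
blob 2868 c [ 0.3969 -0.3826] shelf [-169.6 -445.6] size [50.4 50.2] ang -4.8 rgb [73 82 72]
blob 2989 c [ 0.4792 -0.3657] shelf [ -88.8 -422.4] size [50.7 50.4] ang 1.3 rgb [219 185 133]
blob 2990 c [ 0.5667 -0.3526] shelf [  -2.7 -402.7] size [50.  50.2] ang 15.4 rgb [193 155 141]
```

```bash
python3 - <<'E'
from h import *
print(to([.5666,-.3526,.025],105.4))
E
```

```text
[-0.621, -0.354, 22.387, 0.006]
```

Call:
play_rows([
  [-0.6,-0.3,4.5,0,0.7],
  [-0.6,-0.3,9,0,0.7],
  [-0.6,-0.3,13.5,0,0.7],
  [-0.6,-0.3,18,0,0.7],
  [-0.6,-0.3,22,0,0.7],
  [-0.6,-0.3,22.4,0,0.7],
  [-0.6,-0.3,22.4,0,-1],
  [-0.6,-0.3,22.4,0,-1],
  [-0.6,-0.3,22.4,0,-1],
  [-0.6,-0.3,22.4,0,-1],
])

```text
time: 14.5
eef_pos: [0.5679, -0.3539, 0.0284]
orientation: [1.894, 2.5, 0.001]
ft_force: [0.1, 0.6, 6.1]
grip_width: 0.579
grip_force: 63.0
```

```bash
python3 - <<'E'
from h import *
o=env.observe(); print(o['eef_pos'],yawof(o),o['grip_width'],o['grip_force'])
d=np.array([.5666,-.3526])-o['eef_pos'][:2]; a=np.radians(yawof(o)); e=d@[np.cos(a),np.sin(a)]; print('tin along tool x',e)
print(to([*wo([.010,.065-.009-e]),.20],85.6))
E
```

```text
[ 0.56792948 -0.35391694  0.02835344] 105.71121310845436 0.5785167664682976 63.04796576499939
tin along tool x 0.0016277487823955776
[42.645, 16.817, -17.165, 0.351]
```

Call:
play_rows([
  [0,0,-5,0,-1],
  [0,0,-10,0,-1],
  [0,0,-15,0,-1],
  [4.3,1.7,-16,0.1,-1],
  [8.6,3.4,-16,0.2,-1],
  [12.9,5.1,-16,0.3,-1],
  [17.2,6.8,-16,0.351,-1],
  [21.5,8.5,-16,0.351,-1],
  [25.8,10.2,-16,0.351,-1],
  [30,11.9,-16,0.351,-1],
])

```text
time: 15.5
eef_pos: [0.5997, -0.0304, 0.1859]
orientation: [2.305, 2.134, 0.001]
ft_force: [0.1, -0.3, -2.5]
grip_width: 0.579
grip_force: 63.3
```

```bash
python3 - <<'E'
from h import *
o=env.observe(); print(o['eef_pos'],yawof(o)); print(to([*wo([.010,.0544]),.12],85.6))
E
```

```text
[ 0.59968341 -0.03040413  0.18586644] 85.57943265870671
[13.331, 0.44, 6.587, -0.0]
```

Call:
play_rows([
  [4.5,0.2,1,0,-1],
  [9,0.4,2,0,-1],
  [13,0.4,3,0,-1],
  [13.4,0.4,5,0,-1],
  [13.4,0.4,6.5,0,-1],
  [13.4,0.4,6.5,0,-1],
  [13.4,0.4,6.5,0,-1],
  [13.4,0.4,6.5,0,-1],
  [13.4,0.4,6.5,0,-1],
  [13.4,0.4,6.5,0,-1],
])

```text
time: 16.5
eef_pos: [0.6145, 0.1006, 0.121]
orientation: [2.305, 2.133, 0.002]
ft_force: [-0.6, 0.7, -2.6]
grip_width: 0.577
grip_force: 63.2
```

```bash
cat >> h.py <<'E'
def face(s,zlo=.088,zhi=.16):
    """shelf-frame outlines of things above the row floor: tin tops near zlo..zhi"""
    P=cloud(s); S=sh(P)*1000; m=(P[...,2]>zlo)&(P[...,2]<zhi)&(abs(S[...,0]-10)<18)&(S[...,1]<175)&(S[...,1]>-190)
    y=S[m][:,1]; h,e=np.histogram(y,np.arange(-190,180,4)); print('y edges with few pts:',[int(e[i]) for i in range(len(h)) if h[i]<40 and e[i]>y.min()], 'min',y.min().round(1))
E
python3 - <<'E'
from h import *
o=env.observe(); print(o['eef_pos'],yawof(o),sh(o['eef_pos'])*1000)
s=snap('wrist'); save(s,'w3.png'); tops(s,.088,.098,area=300); tops(s,.1,.165,area=300)
P=cloud(s);S=sh(P)*1000
for z0,z1 in ((.088,.098),(.125,.16)):
    m=(P[...,2]>z0)&(P[...,2]<z1)&(abs(S[...,0]-10)<20); print(np.percentile(S[m][:,1],[.5,99.5]))
print(to([*wo([.010,.0544]),.0584],85.6))
E
```

```text
[0.61447723 0.10062162 0.12097363] 85.54804905978013 [10.25177015 52.863933  ]
blob 1336 c [0.5287 0.2242] shelf [-84.8 169.5] size [ 7.6 37.4] ang -5.8 rgb [194 144  74]
blob 12402 c [0.6182 0.1637] shelf [  9.2 116. ] size [50.1 51.5] ang -4.2 rgb [218 212 192]
blob 10446 c [0.6218 0.2005] shelf [  9.9 153. ] size [25.4 60.4] ang -4.6 rgb [182 163 141]
blob 27432 c [0.6141 0.1022] shelf [ 9.8 54.4] size [50.9 76.9] ang -3.7 rgb [109  49  47]
[ 91.28042454 140.69145717]
[31.12979553 79.54470654]
[0.141, -0.013, 6.234, -0.001]
```

Call:
play_rows([
  [0,0,3,0,-1],
  [0,0,5,0,-1],
  [0,0,6.2,0,-1],
  [0.3,0,6.2,0,-1],
  [0.6,0,6.2,0,-1],
  [0.8,0,6.2,0,-1],
  [1,0,6.2,0,-1],
  [1.3,0,6.2,0,-1],
  [1.5,0,6.2,0,-1],
  [1.6,0,6.2,0,-1],
])

```text
time: 17.55
eef_pos: [0.615, 0.1129, 0.0582]
orientation: [2.305, 2.129, -0.01]
ft_force: [-6.7, -19.9, 4.2]
grip_width: 0.575
grip_force: 64.5
```

Call:
play_rows([
  [-0.3,0,0,0,-1],
  [-0.3,0,0,0,0.7],
  [-0.3,0,0,0,0.7],
  [-0.3,0,0,0,0.7],
  [-0.3,0,-4,0,0.7],
  [-0.3,0,-8,0,0.7],
  [-0.3,0,-12.5,0,0.7],
  [-0.3,0,-17,0,0.7],
  [-4,-1,-19,0,0.7],
  [-8,-2,-19,0,0.7],
])

```text
time: 18.55
eef_pos: [0.5903, 0.0393, 0.2531]
orientation: [2.298, 2.134, 0.01]
ft_force: [0.8, 0.2, -0.1]
grip_width: 0.851
grip_force: 0.0
```

```bash
python3 - <<'E'
from h import *
o=env.observe(); print(o['eef_pos'],yawof(o)); print(to([.4795,-.3656,.25],91))
s=snap('wrist'); tops(s,.088,.1,area=300)
E
```

```text
[0.59028415 0.03926074 0.25310113] 85.76269523790478
[-41.194, -8.057, 0.31, -0.091]
blob 8754 c [0.6166 0.1386] shelf [ 9.4 90.9] size [101.7  57.9] ang -4.7 rgb [242 240 231]
```

```bash
cat >> h.py <<'E'
def row(s,ys,zlo=.088,zhi=.098):
    P=cloud(s);S=sh(P)*1000; M=(P[...,2]>zlo)&(P[...,2]<zhi)&(abs(S[...,0]-10)<45)
    for a in ys:
        m=M&(abs(S[...,1]-a)<17)
        if m.sum()>50: print('y',a,m.sum(),'x',np.percentile(S[m][:,0],[1,99]).round(1))
    for x in (-5,10,25):
        m=M&(abs(S[...,0]-x)<6); y=np.sort(S[m][:,1]); g=np.diff(y); i=np.argsort(-g)[:2]; print('x',x,'y',y[0].round(1),y[-1].round(1),'gaps',[(y[k].round(1),g[k].round(1)) for k in i])
E
python3 - <<'E'
from h import *
s=dict(np.load('wrist.npz')); save(s,'w4.png'); row(s,[115,65])
E
```

```text
y 115 3024 x [-14.7  33.9]
y 65 2804 x [-14.8  33.8]
x -5 y 40.1 140.9 gaps [(np.float64(59.0), np.float64(0.7)), (np.float64(59.7), np.float64(0.7))]
x 10 y 40.1 140.9 gaps [(np.float64(45.1), np.float64(0.7)), (np.float64(42.7), np.float64(0.7))]
x 25 y 40.2 141.2 gaps [(np.float64(48.3), np.float64(0.7)), (np.float64(55.3), np.float64(0.7))]
```

View pics/w4.png

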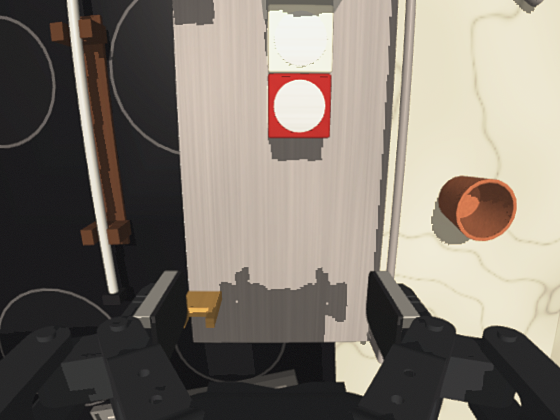

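Both tins stand square and butted (red face at y≈40 in the shelf frame). Next is yellow.

Call:
play_rows([
  [-4.6,-0.9,0,-0.09,0.7],
  [-9.2,-1.8,0,-0.09,0.7],
  [-13.8,-2.7,0,-0.09,0.7],
  [-18.4,-3.6,0,-0.09,0.7],
  [-23,-4.5,0,-0.09,0.7],
  [-27.6,-5.4,0,-0.09,0.7],
  [-32.2,-6.3,0,-0.09,0.7],
  [-36.8,-7.2,0,-0.09,0.7],
  [-41.2,-8,0,-0.09,0.7],
  [-41.2,-8,0,-0.09,0.7],
])

```text
time: 19.6
eef_pos: [0.4757, -0.3701, 0.2473]
orientation: [-2.213, -2.229, 0.002]
ft_force: [0.3, 0.0, -0.5]
grip_width: 0.851
grip_force: 0.0
```

Call:
play_rows([
  [0,0,4,0,0.7],
  [0,0,8,0,0.7],
  [0,0,10,0,0.7],
  [0,0,10,0,0.7],
  [0,0,10,0,0.7],
  [0,0,10,0,0.7],
  [0,0,10,0,0.7],
  [0,0,10,0,0.7],
  [0,0,10,0,0.7],
  [0,0,10,0,0.7],
])

```text
time: 20.6
eef_pos: [0.4778, -0.3659, 0.1484]
orientation: [2.207, 2.235, -0.0]
ft_force: [-0.6, 0.7, 0.3]
grip_width: 0.853
grip_force: 0.0
```

```bash
python3 - <<'E'
from h import *
s=snap('wrist'); tops(s,.058,.07)
o=env.observe(); print(o['eef_pos'],yawof(o)); print(to([.4795,-.3656,.025],91.))
E
```

```text
blob 6736 c [ 0.383  -0.2996] shelf [-189.9 -364. ] size [50.5 50.4] ang 5.5 rgb [195 192 186]
blob 5826 c [ 0.4795 -0.3655] shelf [ -88.6 -422.2] size [50.2 49.8] ang 1.2 rgb [232 215 172]
blob 5065 c [ 0.3964 -0.3825] shelf [-170.2 -445.5] size [50.3 50. ] ang -4.7 rgb [118 119 106]
[ 0.47781409 -0.36585977  0.1482593 ] 90.7416225983551
[0.024, 0.169, 12.326, -0.005]
```

Call:
play_rows([
  [0,0.2,4,0,0.7],
  [0,0.2,8,0,0.7],
  [0,0.2,12,0,0.7],
  [0,0.2,12.3,0,0.7],
  [0,0.2,12.3,0,0.7],
  [0,0.2,12.3,0,-1],
  [0,0.2,12.3,0,-1],
  [0,0.2,12.3,0,-1],
  [0,0.2,12.3,0,-1],
  [0,0.2,12.3,0,-1],
])

```text
time: 21.65
eef_pos: [0.4813, -0.3671, 0.0285]
orientation: [2.203, 2.232, 0.0]
ft_force: [0.1, 0.6, 7.3]
grip_width: 0.579
grip_force: 63.3
```

```bash
python3 - <<'E'
from h import *
o=env.observe(); print(o['eef_pos'],yawof(o),o['grip_width'],o['grip_force'])
d=np.array([.4795,-.3655])-o['eef_pos'][:2]; a=np.radians(yawof(o)); e=d@[np.cos(a),np.sin(a)]; print('tin along tool x',e)
print(to([*wo([.010,.015-.009-e]),.20],85.6))
E
```

```text
[ 0.48125439 -0.3671377   0.02851059] 90.74297010163076 0.578551135444565 63.32631468772888
tin along tool x 0.0016603117261144783
[41.769, 13.468, -17.149, 0.09]
```

Call:
play_rows([
  [0,0,-5,0,-1],
  [0,0,-10,0,-1],
  [0,0,-15,0,-1],
  [4.4,1.4,-16,0.09,-1],
  [8.8,2.8,-16,0.09,-1],
  [13.2,4.2,-16,0.09,-1],
  [17.6,5.6,-16,0.09,-1],
  [22,7,-16,0.09,-1],
  [26.4,8.4,-16,0.09,-1],
  [30.8,9.8,-16,0.09,-1],
])

```text
time: 22.65
eef_pos: [0.5741, -0.0547, 0.1862]
orientation: [2.304, 2.133, 0.002]
ft_force: [0.3, -0.4, -2.4]
grip_width: 0.578
grip_force: 63.3
```

```bash
python3 - <<'E'
from h import *
o=env.observe(); print(o['eef_pos'],yawof(o)); print(to([*wo([.010,.0044]),.12],85.6))
E
```

```text
[ 0.57410435 -0.05467753  0.18622296] 85.58500355510945
[10.948, 2.806, 6.622, -0.0]
```

Call:
play_rows([
  [4.2,1.1,1,0,-1],
  [8,2.2,2,0,-1],
  [11,2.8,3,0,-1],
  [11,2.8,5,0,-1],
  [11,2.8,6.5,0,-1],
  [11,2.8,6.5,0,-1],
  [11,2.8,6.5,0,-1],
  [11,2.8,6.5,0,-1],
  [11,2.8,6.5,0,-1],
  [11,2.8,6.5,0,-1],
])

```text
time: 23.65
eef_pos: [0.6105, 0.0506, 0.121]
orientation: [2.305, 2.133, 0.001]
ft_force: [-0.1, -0.1, -1.3]
grip_width: 0.577
grip_force: 63.2
```

```bash
python3 - <<'E'
from h import *
o=env.observe(); print(o['eef_pos'],yawof(o),sh(o['eef_pos'])*1000)
s=snap('wrist'); P=cloud(s);S=sh(P)*1000
for z0,z1 in ((.088,.098),(.125,.16)):
    m=(P[...,2]>z0)&(P[...,2]<z1)&(abs(S[...,0]-10)<20); print(np.percentile(S[m][:,1],[.5,99.5]))
print(to([*wo([.010,.0044]),.0585],85.6))
E
```

```text
[0.61045059 0.05062435 0.12095845] 85.55845449224279 [10.07274746  2.70509622]
[ 41.23545288 118.6643299 ]
[-19.09465276  29.70508993]
[0.159, 0.0, 6.222, -0.001]
```

Call:
play_rows([
  [0,0,3,0,-1],
  [0,0,5,0,-1],
  [0,0,6.2,0,-1],
  [0.3,0,6.2,0,-1],
  [0.6,0,6.2,0,-1],
  [0.8,0,6.2,0,-1],
  [1,0,6.2,0,-1],
  [1.3,0,6.2,0,-1],
  [1.5,0,6.2,0,-1],
  [1.6,0,6.2,0,-1],
])

```text
time: 24.7
eef_pos: [0.6111, 0.0627, 0.0583]
orientation: [2.304, 2.129, -0.01]
ft_force: [-4.8, -21.4, 3.2]
grip_width: 0.576
grip_force: 64.5
```

Call:
play_rows([
  [-0.3,0,0,0,-1],
  [-0.3,0,0,0,0.7],
  [-0.3,0,0,0,0.7],
  [-0.3,0,0,0,0.7],
  [-0.3,0,-4,0,0.7],
  [-0.3,0,-8,0,0.7],
  [-0.3,0,-12.5,0,0.7],
  [-0.3,0,-17,0,0.7],
  [-3,-2,-19,0,0.7],
  [-6,-4,-19,0,0.7],
])

```text
time: 25.7
eef_pos: [0.5678, 0.0106, 0.2528]
orientation: [2.298, 2.133, 0.009]
ft_force: [1.1, -1.4, -0.0]
grip_width: 0.846
grip_force: 0.0
```

```bash
python3 - <<'E'
from h import *
s=snap('wrist'); row(s,[115,65,15])
o=env.observe(); print(o['eef_pos'],yawof(o)); print(to([.3966,-.3826,.15],85.3),to([.383,-.2997,.15],95.5))
E
```

```text
y 115 1403 x [-15.2  33.8]
y 65 2971 x [-15.5  33.8]
y 15 2694 x [-15.1  33.8]
x -5 y -8.7 112.8 gaps [(np.float64(40.2), np.float64(0.8)), (np.float64(15.5), np.float64(0.7))]
x 10 y -8.6 113.2 gaps [(np.float64(-4.3), np.float64(0.7)), (np.float64(25.7), np.float64(0.7))]
x 25 y -8.6 113.7 gaps [(np.float64(14.2), np.float64(0.7)), (np.float64(22.0), np.float64(0.7))]
[0.56485249 0.00650864 0.25075329] 85.503624052064
[-40.11, -13.723, 10.075, 0.004] [-31.952, -15.729, 10.075, -0.174]
```

Call:
play_rows([
  [-4,-2,0,-0.1,0.7],
  [-8,-4,0,-0.174,0.7],
  [-12,-6,0,-0.174,0.7],
  [-16,-8,0,-0.174,0.7],
  [-20,-10,0,-0.174,0.7],
  [-24,-12,0,-0.174,0.7],
  [-28,-14,0,-0.174,0.7],
  [-32,-15.7,0,-0.174,0.7],
  [-32,-15.7,5,-0.174,0.7],
  [-32,-15.7,10,-0.174,0.7],
])

```text
time: 26.75
eef_pos: [0.3858, -0.2984, 0.1483]
orientation: [2.111, 2.32, 0.0]
ft_force: [-0.3, -0.9, -0.0]
grip_width: 0.848
grip_force: 0.0
```

Call:
play_rows([
  [0,0,0,0,0.7],
  [0,0,0,0,0.7],
  [0,0,0,0,0.7],
  [0,0,0,0,0.7],
  [0,0,0,0,0.7],
  [0,0,0,0,0.7],
  [0,0,0,0,0.7],
  [0,0,0,0,0.7],
  [0,0,0,0,0.7],
  [0,0,0,0,0.7],
])

```text
time: 27.75
eef_pos: [0.3857, -0.2968, 0.1481]
orientation: [-2.111, -2.326, 0.0]
ft_force: [0.0, 0.2, 0.5]
grip_width: 0.85
grip_force: 0.0
```

```bash
python3 - <<'E'
from h import *
s=snap('wrist'); tops(s,.058,.07)
o=env.observe(); print(o['eef_pos'],yawof(o)); print(to([.383,-.2996,.025],95.5))
E
```

```text
blob 5824 c [ 0.3829 -0.2992] shelf [-190.  -363.5] size [50.1 50.3] ang 5.4 rgb [193 196 194]
blob 4364 c [ 0.3962 -0.3826] shelf [-170.3 -445.7] size [51.3 50.3] ang -5.0 rgb [85 90 78]
[ 0.38570124 -0.29680442  0.14805689] 95.55625395339719
[-0.252, -0.296, 12.306, 0.001]
```

Call:
play_rows([
  [-0.2,-0.3,4,0,0.7],
  [-0.2,-0.3,8,0,0.7],
  [-0.2,-0.3,12,0,0.7],
  [-0.2,-0.3,12.3,0,0.7],
  [-0.2,-0.3,12.3,0,0.7],
  [-0.2,-0.3,12.3,0,-1],
  [-0.2,-0.3,12.3,0,-1],
  [-0.2,-0.3,12.3,0,-1],
  [-0.2,-0.3,12.3,0,-1],
  [-0.2,-0.3,12.3,0,-1],
])

```text
time: 28.8
eef_pos: [0.3844, -0.3004, 0.0279]
orientation: [2.107, 2.323, -0.0]
ft_force: [-0.6, -0.2, 7.9]
grip_width: 0.574
grip_force: 63.5
```

```bash
python3 - <<'E'
from h import *
o=env.observe(); print(o['eef_pos'],yawof(o),o['grip_width'],o['grip_force'])
d=np.array([.383,-.2994])-o['eef_pos'][:2]; a=np.radians(yawof(o)); e=d@[np.cos(a),np.sin(a)]; print('tin along tool x',e)
print(to([*wo([.010,-.035-.010-e]),.20],85.6))
E
```

```text
[ 0.38435986 -0.30041734  0.02791489] 95.5633158175827 0.5744424901828137 63.49348068237305
tin along tool x 0.0011443774558738675
[27.937, 25.053, -17.209, 0.174]
```

Call:
play_rows([
  [0,0,-5,0,-1],
  [0,0,-10,0,-1],
  [0,0,-15,0,-1],
  [3.4,3,-16,0.09,-1],
  [6.8,6,-16,0.174,-1],
  [10.2,9,-16,0.174,-1],
  [13.6,12,-16,0.174,-1],
  [17,15,-16,0.174,-1],
  [20.4,18,-16,0.174,-1],
  [23.8,21,-16,0.174,-1],
])

```text
time: 29.8
eef_pos: [0.5698, -0.0401, 0.1861]
orientation: [2.304, 2.134, 0.001]
ft_force: [0.6, 0.7, -1.7]
grip_width: 0.582
grip_force: 63.7
```

```bash
python3 - <<'E'
from h import *
o=env.observe(); print(o['eef_pos'],yawof(o)); print(to([*wo([.010,-.0461]),.12],85.6))
E
```

```text
[ 0.56977734 -0.04011143  0.1860523 ] 85.59583345224878
[4.479, 3.352, 6.605, -0.0]
```

Call:
play_rows([
  [2,1.7,0.5,0,-1],
  [4.4,3.3,1,0,-1],
  [4.4,3.3,4,0,-1],
  [4.4,3.3,6.5,0,-1],
  [4.4,3.3,6.5,0,-1],
  [4.4,3.3,6.5,0,-1],
  [4.4,3.3,6.5,0,-1],
  [4.4,3.3,6.5,0,-1],
  [4.4,3.3,6.5,0,-1],
  [4.4,3.3,6.5,0,-1],
])

```text
time: 30.8
eef_pos: [0.6054, -0.0007, 0.1208]
orientation: [2.305, 2.134, 0.001]
ft_force: [0.2, 0.1, -2.1]
grip_width: 0.571
grip_force: 63.6
```

```bash
python3 - <<'E'
from h import *
o=env.observe(); print(o['eef_pos'],yawof(o),sh(o['eef_pos'])*1000)
s=snap('wrist'); P=cloud(s);S=sh(P)*1000
for z0,z1 in ((.088,.098),(.125,.16)):
    m=(P[...,2]>z0)&(P[...,2]<z1)&(abs(S[...,0]-10)<20); print(np.percentile(S[m][:,1],[.5,99.5]))
print(to([*wo([.010,-.0461]),.058],85.6))
E
```

```text
[ 0.60541224 -0.00065435  0.12081179] 85.58247958911151 [  8.98329608 -48.80900873]
[-8.82590883 67.06106426]
[-70.17368497 -21.87647415]
[0.268, 0.111, 6.255, -0.0]
```

Call:
play_rows([
  [0,0.1,3,0,-1],
  [0,0.1,5,0,-1],
  [0,0.1,6.2,0,-1],
  [0.4,0.1,6.2,0,-1],
  [0.7,0.1,6.2,0,-1],
  [1,0.1,6.2,0,-1],
  [1.2,0.1,6.2,0,-1],
  [1.5,0.1,6.2,0,-1],
  [1.7,0.1,6.2,0,-1],
  [1.8,0.1,6.2,0,-1],
])

```text
time: 31.85
eef_pos: [0.6073, 0.0129, 0.0583]
orientation: [2.304, 2.128, -0.01]
ft_force: [-4.0, -20.7, 0.7]
grip_width: 0.577
grip_force: 64.8
```

Call:
play_rows([
  [-0.3,0,0,0,-1],
  [-0.3,0,0,0,0.7],
  [-0.3,0,0,0,0.7],
  [-0.3,0,0,0,0.7],
  [-0.3,0,-4,0,0.7],
  [-0.3,0,-8,0,0.7],
  [-0.3,0,-12.5,0,0.7],
  [-0.3,0,-17,0,0.7],
  [-3,-2,-19,0,0.7],
  [-6,-4,-19,0,0.7],
])

```text
time: 32.85
eef_pos: [0.564, -0.0391, 0.2529]
orientation: [2.298, 2.133, 0.008]
ft_force: [0.5, -1.1, 0.7]
grip_width: 0.851
grip_force: 0.0
```

```bash
python3 - <<'E'
from h import *
s=snap('wrist'); row(s,[65,15,-35])
o=env.observe(); print(o['eef_pos'],yawof(o)); print(to([.3965,-.3826,.15],85.2))
E
```

```text
y 65 1405 x [-15.2  33.9]
y 15 2961 x [-15.5  33.6]
y -35 2685 x [-15.   33.8]
x -5 y -58.7 63.3 gaps [(np.float64(-10.5), np.float64(0.7)), (np.float64(-19.7), np.float64(0.7))]
x 10 y -59.6 63.1 gaps [(np.float64(-35.1), np.float64(0.7)), (np.float64(-25.7), np.float64(0.7))]
x 25 y -59.7 63.7 gaps [(np.float64(-52.5), np.float64(0.7)), (np.float64(-41.2), np.float64(0.7))]
[ 0.56107924 -0.04316241  0.25094819] 85.50364492562507
[-35.13, -13.746, 10.095, 0.005]
```

Call:
play_rows([
  [-4.5,-1.7,0,0,0.7],
  [-9,-3.4,0,0,0.7],
  [-13.5,-5.1,0,0,0.7],
  [-18,-6.8,0,0,0.7],
  [-22.5,-8.5,0,0,0.7],
  [-27,-10.2,0,0,0.7],
  [-31.5,-11.9,0,0,0.7],
  [-35.1,-13.7,0,0,0.7],
  [-35.1,-13.7,5,0,0.7],
  [-35.1,-13.7,10,0,0.7],
])

```text
time: 33.9
eef_pos: [0.3995, -0.3804, 0.1484]
orientation: [2.304, 2.129, 0.0]
ft_force: [-0.0, -0.1, -0.4]
grip_width: 0.845
grip_force: 0.0
```

Call:
play_rows([
  [0,0,0,0,0.7],
  [0,0,0,0,0.7],
  [0,0,0,0,0.7],
  [0,0,0,0,0.7],
  [0,0,0,0,0.7],
  [0,0,0,0,0.7],
  [0,0,0,0,0.7],
  [0,0,0,0,0.7],
  [0,0,0,0,0.7],
  [0,0,0,0,0.7],
])

```text
time: 34.9
eef_pos: [0.3995, -0.3788, 0.1481]
orientation: [-2.305, -2.134, 0.0]
ft_force: [0.1, -0.5, 0.3]
grip_width: 0.85
grip_force: 0.0
```

```bash
python3 - <<'E'
from h import *
s=snap('wrist'); tops(s,.058,.07)
o=env.observe(); print(o['eef_pos'],yawof(o)); print(to([.3965,-.3826,.025],85.2))
E
```

```text
blob 5753 c [ 0.3964 -0.3828] shelf [-170.1 -445.8] size [50.4 50.1] ang -4.9 rgb [193 192 173]
[ 0.39947034 -0.37883499  0.14805695] 85.58858603181436
[-0.398, -0.267, 12.306, 0.007]
```

Call:
play_rows([
  [-0.4,-0.3,4,0,0.7],
  [-0.4,-0.3,8,0,0.7],
  [-0.4,-0.3,12,0,0.7],
  [-0.4,-0.3,12.3,0,0.7],
  [-0.4,-0.3,12.3,0,0.7],
  [-0.4,-0.3,12.3,0,-1],
  [-0.4,-0.3,12.3,0,-1],
  [-0.4,-0.3,12.3,0,-1],
  [-0.4,-0.3,12.3,0,-1],
  [-0.4,-0.3,12.3,0,-1],
])

```text
time: 35.95
eef_pos: [0.3975, -0.3841, 0.0282]
orientation: [2.301, 2.131, -0.0]
ft_force: [0.2, 0.2, 7.5]
grip_width: 0.579
grip_force: 63.3
```

```bash
python3 - <<'E'
from h import *
o=env.observe(); print(o['eef_pos'],yawof(o),o['grip_width'],o['grip_force'])
d=np.array([.3965,-.3827])-o['eef_pos'][:2]; a=np.radians(yawof(o)); e=d@[np.cos(a),np.sin(a)]; print('tin along tool x',e)
print(to([*wo([.010,-.085-.008-e]),.20],85.6))
E
```

```text
[ 0.39752332 -0.38405556  0.02823686] 85.5921421216344 0.5791496141994588 63.33191514015198
tin along tool x 0.0012729033470893006
[35.278, 17.883, -17.176, -0.0]
```

Call:
play_rows([
  [0,0,-5,0,-1],
  [0,0,-10,0,-1],
  [0,0,-15,0,-1],
  [4.2,2.1,-16,0,-1],
  [8.4,4.2,-16,0,-1],
  [12.6,6.3,-16,0,-1],
  [16.8,8.4,-16,0,-1],
  [21,10.5,-16,0,-1],
  [25.2,12.6,-16,0,-1],
  [29.4,14.7,-16,0,-1],
])

```text
time: 36.95
eef_pos: [0.5661, -0.099, 0.1862]
orientation: [2.304, 2.133, 0.001]
ft_force: [0.3, -0.2, -2.0]
grip_width: 0.575
grip_force: 63.6
```

```bash
python3 - <<'E'
from h import *
o=env.observe(); print(o['eef_pos'],yawof(o)); print(to([*wo([.010,-.0943]),.12],85.6))
E
```

```text
[ 0.56612338 -0.09897224  0.18617535] 85.59081719245324
[5.556, 3.264, 6.618, -0.0]
```

Call:
play_rows([
  [2.5,1.6,0.5,0,-1],
  [5.5,3.3,1,0,-1],
  [5.5,3.3,4,0,-1],
  [5.5,3.3,6.5,0,-1],
  [5.5,3.3,6.5,0,-1],
  [5.5,3.3,6.5,0,-1],
  [5.5,3.3,6.5,0,-1],
  [5.5,3.3,6.5,0,-1],
  [5.5,3.3,6.5,0,-1],
  [5.5,3.3,6.5,0,-1],
])

```text
time: 37.95
eef_pos: [0.6027, -0.0486, 0.1208]
orientation: [2.305, 2.133, 0.001]
ft_force: [-0.5, 0.4, -2.1]
grip_width: 0.577
grip_force: 63.5
```

```bash
python3 - <<'E'
from h import *
o=env.observe(); print(o['eef_pos'],yawof(o),sh(o['eef_pos'])*1000)
s=snap('wrist'); P=cloud(s);S=sh(P)*1000
for z0,z1 in ((.088,.098),(.125,.16)):
    m=(P[...,2]>z0)&(P[...,2]<z1)&(abs(S[...,0]-10)<20); print(np.percentile(S[m][:,1],[.5,99.5]))
print(to([*wo([.010,-.0943]),.0582],85.6))
E
```

```text
[ 0.60272251 -0.04863415  0.12081916] 85.57469804892511 [  9.98245982 -96.85375691]
[-58.70514256  19.05026366]
[-118.33628406  -69.92433297]
[0.249, 0.01, 6.239, -0.0]
```

Call:
play_rows([
  [0,0,3,0,-1],
  [0,0,5,0,-1],
  [0,0,6.2,0,-1],
  [0.4,0,6.2,0,-1],
  [0.7,0,6.2,0,-1],
  [0.9,0,6.2,0,-1],
  [1.1,0,6.2,0,-1],
  [1.4,0,6.2,0,-1],
  [1.6,0,6.2,0,-1],
  [1.7,0,6.2,0,-1],
])

```text
time: 39.0
eef_pos: [0.6035, -0.037, 0.0584]
orientation: [2.303, 2.127, -0.011]
ft_force: [-3.0, -25.2, -0.4]
grip_width: 0.577
grip_force: 64.4
```

Call:
play_rows([
  [-0.3,0,0,0,-1],
  [-0.3,0,0,0,0.7],
  [-0.3,0,0,0,0.7],
  [-0.3,0,0,0,0.7],
  [-0.3,0,-4,0,0.7],
  [-0.3,0,-8,0,0.7],
  [-0.3,0,-12.5,0,0.7],
  [-0.3,0,-17,0,0.7],
  [-0.3,0,-21,0,0.7],
  [-0.3,0,-25,0,0.7],
])

```text
time: 40.0
eef_pos: [0.6034, -0.034, 0.3104]
orientation: [2.304, 2.135, 0.001]
ft_force: [1.4, 0.3, -0.5]
grip_width: 0.848
grip_force: 0.0
```

```bash
python3 - <<'E'
from h import *
s=snap('wrist'); row(s,[115,65,15,-35,-85]); save(s,'w5.png')
P=cloud(s)
o=env.observe(); print(o['eef_pos'],yawof(o))
# rod in view
m=(P[...,2]>.0325)&(P[...,2]<.038)&(P[...,0]>.38)&(P[...,0]<.44)&(P[...,1]>-.06)&(P[...,1]<.27)&(s['image'].max(2)-s['image'].min(2)<60)&(s['image'].mean(2)>90)
if m.sum()>30:
    q=P[m][:,:2].astype(np.float32); l=cv2.fitLine(q,cv2.DIST_HUBER,0,.01,.01).ravel(); print('rod',m.sum(),l,np.percentile(q,[0,1,99,100],axis=0))
s=snap('scene'); save(s,'s5.png')
E
```

```text
y 65 2209 x [-15.   34.4]
y 15 2027 x [-14.8  33.5]
y -35 1842 x [-14.6  33.4]
y -85 1703 x [-14.3  34.2]
x -5 y -109.0 87.0 gaps [(np.float64(-13.2), np.float64(0.9)), (np.float64(-14.1), np.float64(0.9))]
x 10 y -108.8 87.3 gaps [(np.float64(-10.5), np.float64(0.9)), (np.float64(-14.1), np.float64(0.9))]
x 25 y -108.9 87.2 gaps [(np.float64(-18.7), np.float64(0.9)), (np.float64(-10.4), np.float64(0.9))]
[ 0.60444891 -0.03407196  0.31850262] 85.63018853089956
rod 1502 [0.03863656 0.99925333 0.40961367 0.06011032] [[ 0.40009597 -0.05998533]
 [ 0.40149731 -0.05734588]
 [ 0.41664757  0.17128063]
 [ 0.41845465  0.17317691]]
```

View pics/s5.png

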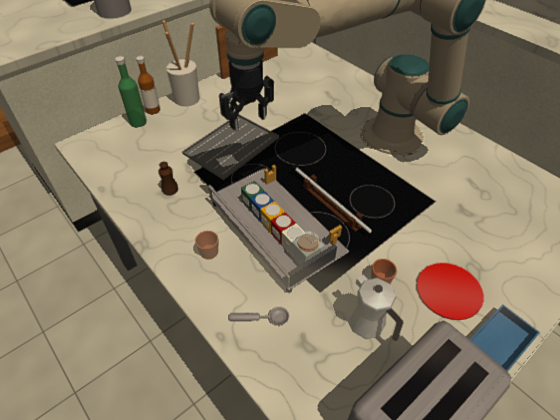

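The row is closed and square, from y = -109 up to the jar. Next I'll measure the wooden rest around the rod before grasping it.

```bash
python3 - <<'E'
from h import *
for f in ('wshelf','wrist'):
    s=dict(np.load(f+'.npz')); P=cloud(s); hsv=cv2.cvtColor(s['image'],cv2.COLOR_RGB2HSV).astype(int)
    w=(hsv[...,1]>110)&(hsv[...,0]<18)&(abs(P[...,0]-.41)<.06)&(P[...,1]>-.05)&(P[...,1]<.25)&(P[...,2]<.06)
    for y in (0.06,.08,.1,.12):
        m=w&(abs(P[...,1]-y)<.008); print(f,y,m.sum(), P[m].min(0).round(4) if m.sum() else '', P[m].max(0).round(4) if m.sum() else '')
    for a,b in ((-.05,.03),(.16,.24)):
        m=w&(P[...,1]>a)&(P[...,1]<b)&(P[...,2]>.03); print('saddle',m.sum(), P[m].min(0).round(4) if m.sum() else '', P[m].max(0).round(4) if m.sum() else '')
o=env.observe(); print(o['eef_pos'],yawof(o)); print(to([.4105,.0834,.20],87.8))
E
```

```text
wshelf 0.06 185 [0.3995 0.0522 0.0013] [0.4239 0.0679 0.0078]
wshelf 0.08 184 [4.0e-01 7.2e-02 2.0e-04] [0.4248 0.0879 0.0083]
wshelf 0.1 183 [0.4016 0.0923 0.0037] [0.4263 0.108  0.0082]
wshelf 0.12 181 [0.4024 0.1121 0.0034] [0.4276 0.1279 0.0086]
saddle 267 [ 0.3869 -0.0071  0.03  ] [0.428  0.0102 0.0408]
saddle 211 [0.3946 0.1926 0.03  ] [0.4355 0.2098 0.0408]
wrist 0.06 235 [0.4038 0.052  0.002 ] [0.4244 0.0679 0.0083]
wrist 0.08 244 [0.4044 0.0721 0.0017] [0.4257 0.0879 0.0082]
wrist 0.1 245 [0.4053 0.092  0.0013] [0.4263 0.1078 0.0079]
wrist 0.12 251 [0.4056 0.1121 0.0016] [0.4274 0.128  0.0085]
saddle 351 [ 0.3861 -0.0071  0.03  ] [0.4272 0.0102 0.0415]
saddle 0  
[ 0.60484833 -0.03413768  0.31590095] 85.63132992361272
[10.239, -20.274, 11.59, -0.038]
```

Call:
play_rows([
  [2,-4.2,1,-0.038,0.3],
  [4,-8.4,2,-0.038,0.2],
  [6,-12.6,4,-0.038,0],
  [8,-16.5,7,-0.038,0],
  [10.2,-20.3,8,-0.038,0],
  [10.2,-20.3,12,-0.038,0],
  [10.2,-20.3,16,-0.038,0],
  [10.2,-20.3,18,-0.038,0],
  [10.2,-20.3,18,-0.038,0],
  [10.2,-20.3,18,-0.038,0],
], newtons=80)

```text
time: 41.1
eef_pos: [0.4091, 0.083, 0.1286]
orientation: [2.264, 2.178, 0.0]
ft_force: [0.2, -0.5, 0.0]
grip_width: 0.5
grip_force: 0.0
```

Call:
play_rows([
  [0,0,0,0,0],
  [0,0,0,0,0],
  [0,0,0,0,0],
  [0,0,0,0,0],
  [0,0,0,0,0],
  [0,0,0,0,0],
  [0,0,0,0,0],
  [0,0,0,0,0],
  [0,0,0,0,0],
  [0,0,0,0,0],
])

```text
time: 42.1
eef_pos: [0.409, 0.0828, 0.1281]
orientation: [2.264, 2.178, -0.0]
ft_force: [0.2, -0.3, 0.1]
grip_width: 0.5
grip_force: 0.0
```

```bash
cat >> h.py <<'E'
def rod(s,c,r=.03):
    """fit rod: bright grey pts above .02 within r of line through c along y"""
    P=cloud(s); im=s['image'].astype(int)
    m=(im.max(2)-im.min(2)<60)&(im.mean(2)>80)&(abs(P[...,0]-c[0])<r)&(abs(P[...,2]-c[2])<.012)&(P[...,1]>c[1]-.2)&(P[...,1]<c[1]+.22)
    q=P[m]; l=cv2.fitLine(q.astype(np.float32),cv2.DIST_HUBER,0,.01,.01).ravel(); k=np.linalg.norm(np.cross(q-l[3:],l[:3]),axis=1)<.008; q=q[k]
    print('rod n',len(q),'dir',l[:3].round(4),'pt',l[3:].round(4),'ymin',np.sort(q[:,1])[[0,3]],'ymax',np.sort(q[:,1])[[-4,-1]]); return m
E
python3 - <<'E'
from h import *
s=snap('wrist'); rod(s,[.411,.093,.034]); save(s,'w6.png')
o=env.observe(); print(o['eef_pos'],yawof(o)); print(to([.4105,.0834,.014],87.8))
E
```

```text
rod n 5749 dir [ 0.0374  0.9993 -0.004 ] pt [0.4112 0.1397 0.0344] ymin [-0.05385673 -0.05225702] ymax [0.21791873 0.21820904]
[0.40902178 0.08279835 0.12807503] 87.76689402112784
[0.066, 0.145, 11.408, -0.001]
```

View pics/w6.png

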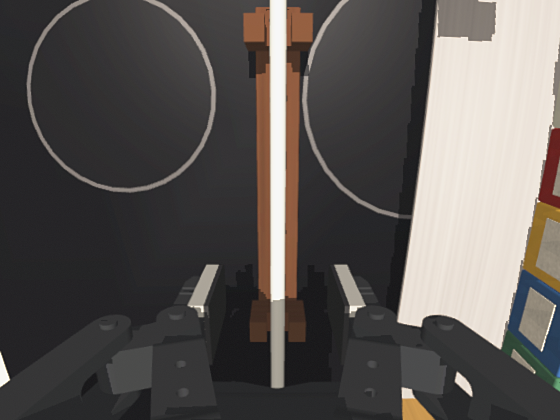

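The rod is centred between the fingers (column 278). I'll descend, grip and lift.

Call:
play_rows([
  [0,0.1,4,0,0],
  [0,0.1,8,0,0],
  [0,0.1,11,0,0],
  [0,0.1,11.4,0,0],
  [0,0.1,11.4,0,0],
  [0,0.1,11.4,0,-1],
  [0,0.1,11.4,0,-1],
  [0,0.1,11.4,0,-1],
  [0,0.1,11.4,0,-1],
  [0,0.1,11.4,0,-1],
])

```text
time: 43.15
eef_pos: [0.4114, 0.0829, 0.0159]
orientation: [2.263, 2.176, 0.004]
ft_force: [-0.7, -0.1, 6.5]
grip_width: 0.089
grip_force: 78.3
```

Call:
play_rows([
  [0,0,0,0,-1],
  [0,0,-2,0,-1],
  [0,0,-4,0,-1],
  [0,0,-7,0,-1],
  [0,0,-10,0,-1],
  [0,0,-13,0,-1],
  [0,0,-13,0,-1],
  [0,0,-13,0,-1],
  [0,0,-13,0,-1],
  [0,0,-13,0,-1],
])

```text
time: 44.15
eef_pos: [0.4093, 0.0827, 0.1427]
orientation: [-2.263, -2.177, 0.003]
ft_force: [-1.3, 0.1, -2.0]
grip_width: 0.083
grip_force: 78.3
```

```bash
python3 - <<'E'
from h import *
o=env.observe(); print(o['eef_pos'],yawof(o),o['grip_width'],o['grip_force'],o['orientation'])
c=[o['eef_pos'][0],o['eef_pos'][1]+.01,o['eef_pos'][2]+.018]
for n in ('wrist','scene','side'):
    s=snap(n); rod(s,c) if n!='wrist' else rod(s,c,.02)
E
```

```text
[0.40929447 0.08265927 0.14270013] 87.76471503150574 0.08323157361440675 78.29688906669617 [-2.26327717 -2.17665703  0.00331798]
rod n 10440 dir [ 0.0351  0.9993 -0.009 ] pt [0.411  0.1315 0.161 ] ymin [0.04255167 0.04318559] ymax [0.18700127 0.18737947]
rod n 224 dir [ 0.0384  0.9993 -0.0033] pt [0.4128 0.1421 0.159 ] ymin [-0.06452837 -0.05984934] ymax [0.26006252 0.26254175]
rod n 146 dir [ 0.042   0.9991 -0.0047] pt [0.4146 0.1641 0.1627] ymin [0.07277811 0.07772259] ymax [0.26033026 0.26339204]
```

```bash
python3 - <<'E'
from h import *
print(to([*wo([-.084,-.0283]),.115],85.6))
E
```

```text
[-5.163, 10.669, 2.832, 0.038]
```

Call:
play_rows([
  [-1.5,3,0,0.02,-1],
  [-3,6,0,0.038,-1],
  [-4.5,9,0,0.038,-1],
  [-5.2,10.7,0,0.038,-1],
  [-5.2,10.7,1.5,0.038,-1],
  [-5.2,10.7,2.8,0.038,-1],
  [-5.2,10.7,2.8,0.038,-1],
  [-5.2,10.7,2.8,0.038,-1],
  [-5.2,10.7,2.8,0.038,-1],
  [-5.2,10.7,2.8,0.038,-1],
])

```text
time: 45.3
eef_pos: [0.5152, 0.0268, 0.117]
orientation: [2.304, 2.134, 0.002]
ft_force: [-0.4, 0.1, -1.4]
grip_width: 0.08
grip_force: 78.5
```

```bash
cat >> h.py <<'E'
def rodshelf(s,x=-84,zlo=.06,zhi=.2,tol=9):
    """rod pts in shelf frame, by y-slices: x mid, top z"""
    P=cloud(s); S=sh(P)*1000; im=s['image'].astype(int); Z=P[...,2]*1000
    m=(im.max(2)-im.min(2)<60)&(im.mean(2)>70)&(abs(S[...,0]-x)<tol)&(Z>zlo*1000)&(Z<zhi*1000)
    for y in range(-160,210,30):
        k=m&(abs(S[...,1]-y)<8)
        if k.sum()>4: print(y,k.sum(),'x',np.percentile(S[k][:,0],[2,50,98]).round(1),'ztop',np.percentile(Z[k],[2,50,95]).round(1))
    print('tip',np.sort(S[m][:,1])[[-5,-1]])
E
python3 - <<'E'
from h import *
o=env.observe(); print(o['eef_pos'],yawof(o),sh(o['eef_pos'])*1000)
for n in ('wrist','scene'):
    s=snap(n); print(n); rodshelf(s,zlo=.105,zhi=.15); 
    if n=='wrist': save(s,'w7.png')
print(to([*wo([-.084,-.0283]),.067],85.6))
E
```

```text
[0.51518898 0.0267535  0.11695748] 85.60464495054563 [-83.07675711 -28.40378462]
wrist
-70 204 x [-88.2 -83.6 -79. ] ztop [132.5 135.2 136.7]
-40 684 x [-87.  -83.6 -80.1] ztop [134.3 135.7 136.9]
-10 1869 x [-92.6 -84.  -75.4] ztop [122.7 135.5 147.5]
20 1308 x [-88.1 -83.3 -78.8] ztop [132.2 135.3 136.7]
50 1491 x [-88.2 -83.7 -79.1] ztop [132.2 135.2 136.7]
80 378 x [-88.4 -83.7 -78.9] ztop [132.  135.1 136.7]
tip [75.9999982  76.50162395]
scene
-160 9 x [-84.3 -81.4 -79.1] ztop [131.6 133.6 135.8]
-130 12 x [-85.4 -81.5 -77.3] ztop [128.6 133.8 136.9]
-10 29 x [-90.3 -79.4 -75.4] ztop [123.3 133.7 145.6]
20 14 x [-85.5 -82.4 -78. ] ztop [129.7 132.3 135. ]
50 17 x [-87.8 -81.6 -79.2] ztop [129.8 132.8 135.1]
80 16 x [-86.3 -81.2 -77.1] ztop [130.3 133.4 134.9]
110 17 x [-87.3 -81.6 -78.3] ztop [128.9 133.3 135.6]
140 19 x [-85.7 -80.6 -78.3] ztop [130.3 133.7 135.3]
tip [149.06388431 151.48663753]
[0.015, -0.085, 4.972, -0.0]
```

View pics/w7.png

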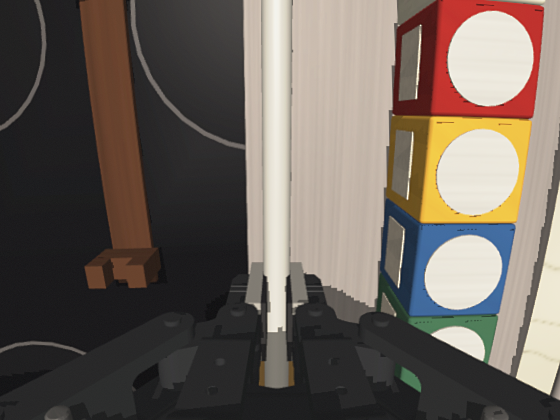

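The rod is level, parallel to the shelf at x = -83.6, and ready to lower into the notch.

Call:
play_rows([
  [0,0,1.5,0,-1],
  [0,0,3,0,-1],
  [0,0,4.3,0,-1],
  [0,0,5,0,-1],
  [0,0,5.1,0,-1],
  [0,0,5.1,0,-1],
  [0,0,5.1,0,-1],
  [0,0,5.1,0,-1],
  [0,0,5.1,0,-1],
  [0,0,5.1,0,-1],
])

```text
time: 46.4
eef_pos: [0.515, 0.0266, 0.0654]
orientation: [2.305, 2.134, 0.0]
ft_force: [0.3, -0.8, -0.9]
grip_width: 0.085
grip_force: 78.5
```

```bash
python3 - <<'E'
from h import *
o=env.observe(); print(o['eef_pos'],yawof(o),sh(o['eef_pos'])*1000,o['ft_force'],o['wrist_torque'])
for n in ('scene','side'):
    s=snap(n); rodshelf(s,zlo=.06,zhi=.1); save(s,n+'8.png')
    P=cloud(s);S=sh(P)*1000;h=cv2.cvtColor(s['image'],cv2.COLOR_RGB2HSV).astype(int)
im=np.hstack([cv2.resize(dict(np.load(n+'.npz'))['image'][a:b,c:d],(400,400),interpolation=cv2.INTER_CUBIC) for n,a,b,c,d in (('scene',200,270,300,370),('side',210,280,260,330))])
cv2.imwrite('pics/c8.png',cv2.cvtColor(im,cv2.COLOR_RGB2BGR))
E
```

```text
[0.51504556 0.02661736 0.06535536] 85.58989383329796 [-83.20930895 -28.55052391] [ 0.25171534 -0.80760313 -0.86075577] [-0.0029934   0.00963902  0.01553307]
-160 9 x [-86.3 -82.2 -79.4] ztop [79.8 82.8 83.7]
-130 9 x [-85.6 -83.4 -80.9] ztop [79.3 80.8 83.8]
-10 25 x [-92.2 -82.2 -76.5] ztop [74.4 80.8 95.4]
20 16 x [-86.7 -81.8 -78.9] ztop [76.1 81.9 83.3]
50 12 x [-87.1 -82.4 -79.5] ztop [79.1 81.4 83.2]
80 14 x [-85.5 -82.1 -78.8] ztop [79.1 81.9 84.2]
110 19 x [-88.7 -82.4 -78.1] ztop [78.1 81.9 85. ]
140 17 x [-87.1 -81.9 -78.6] ztop [76.5 81.5 83.7]
tip [148.99387703 150.83342942]
-10 17 x [-90.  -84.8 -76. ] ztop [73.9 85.8 94.7]
20 10 x [-85.  -81.7 -76.9] ztop [81.  84.8 87.1]
50 10 x [-84.8 -82.1 -77. ] ztop [82.  84.4 87.3]
80 10 x [-86.  -81.9 -78. ] ztop [83.9 85.  87.1]
110 12 x [-85.4 -82.2 -77.2] ztop [82.5 85.4 88.8]
140 9 x [-85.6 -81.8 -78.7] ztop [83.1 85.7 88.5]
tip [143.37309024 149.30108546]
```

View pics/c8.png

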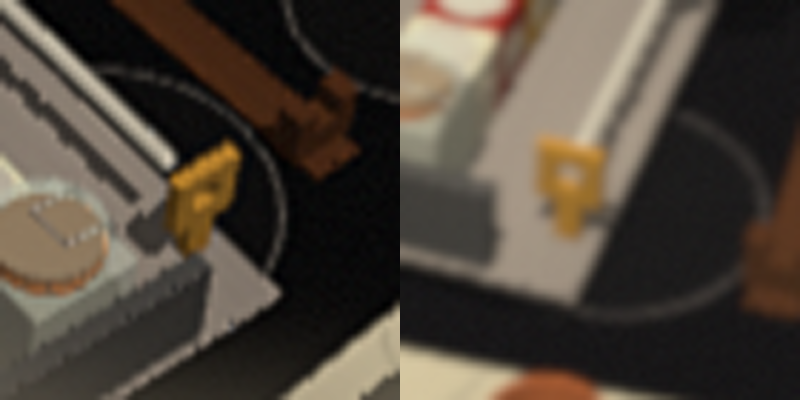

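The tip sits just short of the eyelet and shows in its hole in the side view. I'll slide it through.

Call:
play_rows([
  [0,-0.1,0,0,-1],
  [0.6,-0.1,0,0,-1],
  [1.1,-0.1,0,0,-1],
  [1.6,-0.1,0,0,-1],
  [2.1,-0.1,0,0,-1],
  [2.6,-0.1,0,0,-1],
  [3.1,-0.1,0,0,-1],
  [3.5,-0.1,0,0,-1],
  [3.8,-0.1,0,0,-1],
  [3.8,-0.1,0,0,-1],
])

```text
time: 47.5
eef_pos: [0.5169, 0.0649, 0.0651]
orientation: [2.305, 2.135, -0.0]
ft_force: [-1.0, -0.1, -1.0]
grip_width: 0.081
grip_force: 78.5
```

```bash
python3 - <<'E'
from h import *
o=env.observe(); print(o['eef_pos'],yawof(o),sh(o['eef_pos'])*1000,o['ft_force'],o['wrist_torque'])
for n in ('scene','side'):
    s=snap(n); rodshelf(s,zlo=.06,zhi=.1,tol=7)
im=np.hstack([cv2.resize(dict(np.load(n+'.npz'))['image'][a:b,c:d],(400,400),interpolation=cv2.INTER_CUBIC) for n,a,b,c,d in (('scene',200,270,300,370),('scene',150,220,240,310))])
cv2.imwrite('pics/c9.png',cv2.cvtColor(im,cv2.COLOR_RGB2BGR))
E
```

```text
[0.51685309 0.06491404 0.06507142] 85.60991214510581 [-84.34519246   9.77195928] [-1.01636132 -0.129365   -0.98054753] [-0.04012234  0.03801031 -0.08903656]
-130 9 x [-87.4 -82.6 -80.7] ztop [76.3 81.2 86.1]
-100 12 x [-87.2 -81.9 -79.2] ztop [78.4 81.8 86.6]
-70 10 x [-85.8 -82.8 -80.8] ztop [79.2 82.9 84.2]
20 16 x [-90.6 -84.  -79.1] ztop [70.5 82.8 93. ]
50 15 x [-87.7 -84.1 -80.1] ztop [77.  81.  84.1]
80 16 x [-88.1 -83.1 -80. ] ztop [76.6 81.8 84.6]
110 14 x [-87.9 -84.1 -81.6] ztop [77.6 81.2 82.9]
140 15 x [-88.1 -83.5 -80.2] ztop [77.4 81.8 83.6]
170 8 x [-87.4 -84.3 -80.8] ztop [78.3 80.3 86.2]
tip [186.54350213 190.2145864 ]
20 25 x [-91.  -86.3 -77.5] ztop [69.7 86.5 98.6]
50 11 x [-86.9 -83.5 -77.7] ztop [81.8 84.5 88.1]
80 9 x [-86.3 -83.  -78.6] ztop [81.1 84.9 87.8]
110 10 x [-86.  -84.3 -79.9] ztop [78.8 85.2 88.1]
140 10 x [-86.6 -82.8 -78.9] ztop [82.9 85.  86.9]
170 11 x [-88.3 -85.7 -80.1] ztop [67.  83.8 88.3]
tip [184.73117745 189.80102081]
```

View pics/c9.png

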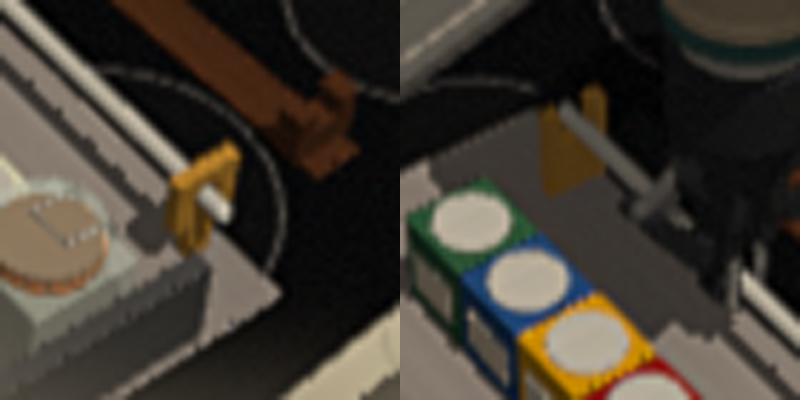

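The rod is through the eyelet by about 16 mm and lies between the notch walls. I'll lower it, release and withdraw.

Call:
play_rows([
  [0,0,0.2,0,-1],
  [0,0,0.4,0,-1],
  [0,0,0.4,0,-1],
  [0,0,0.4,0,-1],
  [0,0,0.4,0,-0.6],
  [0,0,0.4,0,-0.4],
  [0,0,0.4,0,-0.2],
  [0,0,0.4,0,0],
  [0,0,0.4,0,0],
  [0,0,0.4,0,0],
])

```text
time: 48.6
eef_pos: [0.5168, 0.0646, 0.061]
orientation: [-2.305, -2.134, 0.0]
ft_force: [0.2, -0.2, -0.4]
grip_width: 0.501
grip_force: 0.0
```

Call:
play_rows([
  [0,0,-1,0,0],
  [0,0,-3,0,0],
  [0,0,-6,0,0],
  [0,0,-10,0,0],
  [0,0,-14,0,0],
  [0,0,-18,0,0],
  [0,0,-22,0,0],
  [0,-4,-25,0,0],
  [0,-8,-25,0,0],
  [0,-12,-25,0,0],
])

```text
time: 49.6
eef_pos: [0.396, 0.0739, 0.3128]
orientation: [2.304, 2.133, 0.003]
ft_force: [0.3, 0.2, 0.0]
grip_width: 0.499
grip_force: 0.0
```

Call:
play_rows([
  [0,0,0,0,0],
  [0,0,0,0,0],
  [0,0,0,0,0],
  [0,0,0,0,0],
  [0,0,0,0,0],
  [0,0,0,0,0],
  [0,0,0,0,0],
  [0,0,0,0,0],
  [0,0,0,0,0],
  [0,0,0,0,0],
])

```text
time: 50.6
eef_pos: [0.3972, 0.0738, 0.3111]
orientation: [2.305, 2.134, 0.0]
ft_force: [-0.1, 0.8, -0.5]
grip_width: 0.499
grip_force: 0.0
```

```bash
python3 - <<'E'
from h import *
for n in ('scene','side'):
    s=snap(n); print(n); rodshelf(s,zlo=.06,zhi=.1,tol=7); row(s,[115,65,15,-35,-85])
    tops(s,.118,.13,(.55,.68,.15,.28),30)
im=np.hstack([cv2.resize(dict(np.load(n+'.npz'))['image'][a:b,c:d],(400,400),interpolation=cv2.INTER_CUBIC) for n,a,b,c,d in (('scene',150,290,220,360),('side',170,270,240,340))])
cv2.imwrite('pics/c10.png',cv2.cvtColor(im,cv2.COLOR_RGB2BGR))
E
```

```text
scene
-130 10 x [-87.7 -83.1 -80.7] ztop [72.3 77.  79.7]
-100 12 x [-86.9 -82.5 -79.3] ztop [74.  77.4 80. ]
-70 13 x [-89.1 -82.7 -79.2] ztop [73.5 78.6 81.5]
-40 16 x [-88.1 -83.5 -79. ] ztop [72.5 77.  80.9]
-10 11 x [-89.1 -83.8 -81.6] ztop [73.7 77.8 79.6]
20 13 x [-85.8 -82.4 -79.4] ztop [75.7 78.4 80.5]
50 16 x [-88.6 -83.4 -79.9] ztop [74.4 77.6 80.3]
80 16 x [-89.6 -83.8 -79.7] ztop [72.4 77.1 79.5]
110 19 x [-87.8 -82.4 -79. ] ztop [73.9 77.  80.7]
140 13 x [-87.  -82.8 -78.9] ztop [76.  78.2 81.7]
170 10 x [-89.9 -84.3 -80.4] ztop [72.2 78.  84.1]
tip [185.74873051 189.03290589]
y 115 175 x [-13.8  35.1]
y 65 185 x [-14.6  34.7]
y 15 178 x [-14.4  34.9]
y -35 164 x [-14.6  34.8]
y -85 152 x [-14.3  35. ]
x -5 y -1104.5 474.9 gaps [(np.float64(-1093.7), np.float64(984.5)), (np.float64(213.1), np.float64(209.1))]
x 10 y -1110.8 418.6 gaps [(np.float64(-717.6), np.float64(608.6)), (np.float64(-1092.9), np.float64(373.2))]
x 25 y -1107.3 403.8 gaps [(np.float64(-707.7), np.float64(599.5)), (np.float64(-1090.8), np.float64(373.0))]
blob 294 c [0.6236 0.2174] shelf [ 10.4 170. 
[... 445 characters left out ...]
 86.1]
110 10 x [-85.6 -82.2 -77.9] ztop [78.4 80.8 82.2]
140 11 x [-85.7 -82.4 -78. ] ztop [79.7 81.7 86.4]
170 16 x [-89.6 -84.8 -78.3] ztop [65.1 78.6 87.5]
tip [187.51388995 189.45346521]
y 65 74 x [-13.5  35.5]
y 15 70 x [-12.9  37.2]
y -35 71 x [-13.2  37.1]
y -85 56 x [-12.6  37. ]
x -5 y -109.0 693.9 gaps [(np.float64(427.1), np.float64(264.2)), (np.float64(215.2), np.float64(208.0))]
x 10 y -738.9 695.3 gaps [(np.float64(-719.0), np.float64(611.4)), (np.float64(214.9), np.float64(478.1))]
x 25 y -716.9 696.8 gaps [(np.float64(-706.5), np.float64(595.4)), (np.float64(215.3), np.float64(478.6))]
blob 199 c [0.6265 0.2174] shelf [ 13.3 170.3] size [51.4 60.4] ang 18.4 rgb [176 154 123]
```

View pics/c10.png

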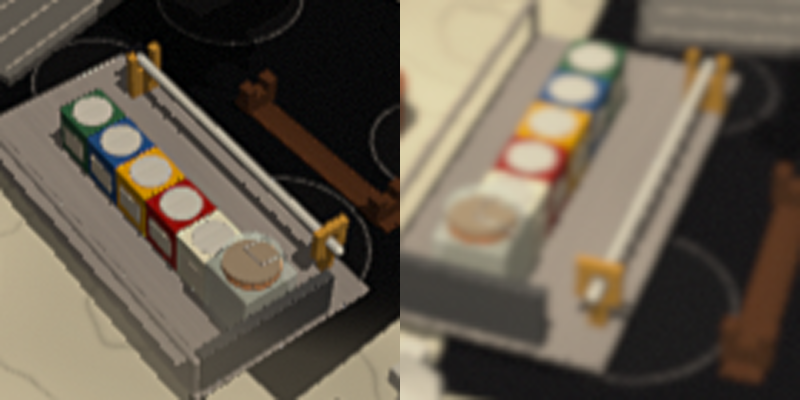

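Everything is home: the row is closed, and the rod rests in the notch and pokes out past the eyelet. I'll hand it in.

```bash
python3 -c "
from cell import env
print(env.sign_off())"
```

```text
the job is handed in; nothing more can be done
None
```

The job is done and handed in at about 51 s: the jar is home against the bracket, all five tins stand in a closed row after it, and the rail pokes about 15 mm past the eyelet with its capped end lying in the notch; no verdict came back.

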